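Line up a detector cover with a drift pin and fit its second bolt

ROBOT

A 6-joint arm with a two-finger parallel gripper is mounted at the origin on a cart in front of the work surface, level with it; the furniture and walls round the work are solid. World frame = base frame: x ahead of the robot, y to its left, z up, the work surface at z = 0. Lengths are in m, angles in degrees, forces in N, time in s.
With the tool pointing down it reaches from about 0.4 to 0.825 m from the base axis. Payload 7 kg.
Tool frame: the origin (TCP) lies midway between the tips of the shut fingers; the grasp point (between the pads) lies r.grasp_offset behind it (r.grasp_offset is the distance from the TCP to the grasp point, in m); x points along the fingers, z is the direction in which the jaws open and shut, and the axes are right-handed (so a half turn about x gives the same grasp; the last joint's range is limited). The gripper opens to 88 mm and grips with 3 to 60 N. Pads are 19 mm wide; open, the fingers measure 130 mm over their backs; the gripper's body (78 mm by 193 mm) begins 47 mm behind the grasp point.
Start: joints at [-50.357, 20.546, 0.682, 0, -70.136, -16.507], TCP at [0.265, -0.621, 0.202] pointing down, gripper open.
Joint ranges: [-176.03, 176.03], [-82.01, 121.73], [-58.28, 71.71], [-173.87, 95.51], [-174.79, -0.11], [-173.66, 173.66]. Speed limits (degrees/s): [136.94, 136.94, 172.46, 180, 180, 180].

INTERFACE

Orientations are given as [roll, pitch, yaw] about the fixed x, y, z axes, in that order (R = Rz(yaw) Ry(pitch) Rx(roll)).
In Python, from plant import readout, vision, close_job, r gives the robot as it stands.
- The arm moves only by the shell command python3 -m handwheel 'ROWS' [OPENING] [FORCE]. ROWS is JSON, a list that holds one entry, the list of rows, each a list of 4 numbers: the shift along the world's x, y, z in units of 40 mm (1.0 is 40 mm), then the turn about the world's z in units of 5 degrees (1.0 is 5 degrees). In form: [[[tx, ty, tz, roll], ...]]. A call has 1 to 8 rows; each row shifts and turns the pose as measured when the row begins; what a row does not reach is not made up. A row lasts 1/10 s, in which the tool goes at most 50 mm and 8.59 degrees, less where a joint would pass 70% of its speed; a pose out of reach is approached as far as the arm can. A call is refused whole if a number of a shift passes 1 or a number of a turn 1, either way. A call with a gripper value outside its range is refused whole. OPENING is the finger opening in mm, from 0 to 87.6, set as the call begins (- or left out, the last holds). The fingers move at their own pace and stop on an object; FORCE is the grip in N (left out, the last holds). Time passes only in rows, so rows that do not move let the fingers close. It gives the time, the measured TCP pose, the force and the opening at its end, in the units of the state.
- readout.get_state(): the state, without advancing time (a new reading comes with each control period).
- vision.capture(name): name is "side" or "top"; returns the picture (384x512x3 uint8, blue, green, red); there is no depth.
- vision.get_calibration(name): a dict with "intrinsics" (3x3 intrinsics, pixels), "dist" ([k1, k2, p1, p2, k3] as OpenCV has them; the pictures are not rectified), "pose" (4x4, takes a point from camera to world coordinates). Camera axes: x right, y up, looking along -z (the intrinsics and any distortion apply to the point x, -y, -z); pixel columns grow to the right and rows downward; lengths in m; the calibration is good to about 2 mm. A picture is of the moment at which its call begins. get_calibration takes no time and is no camera call.
- close_job(): hands the job in, once; it reports no verdict.
The state is a dict: "time_s": time; "joints": joint angles; "qd": joint speeds; "joint_torque": joint torques, N m; "tcp_pos": TCP position; "eef_rot": TCP orientation; "contact_force": force on the tool from outside, world axes, zero at the start; "moment": the same for the moment, N m; "gripper_width": finger opening in m.
Only numpy, scipy, OpenCV 4.12 (cv2) and the standard library are available. Lean on these libraries where they do the work, as an engineer would, in place of code of your own. Each camera call takes 0.05 s, during which the arm holds its last target.

TASK

The cover plate on the sloping front of the detector housing hangs on one bolt and has sagged, so its holes no longer meet those behind it. Push the tapered drift pin fully home through the upper right hole (seen from the front) to bring the cover into line, and with the pin still in place fit the loose bolt into the lower right hole until its head sits down on the cover. Then draw the drift pin and put it back upright in the stand (either hole), with its collar resting on the top plate, without disturbing the other things on the bench.

Things in the scene. Friction and masses are not known exactly. Their poses are not given: they have to be found in the camera images.
- cover (a joint): rotation (rad) of the steel cover plate (120 mm up the slope, 200 mm across, 10 mm thick) about the bolt that already holds it at its upper left corner: 0 = lined up with the seat, positive = right end sagged down the slope, range -0.03 to 0.06, starts at 0.028 to 0.045 (about 4 to 8 mm at the holes). It turns stiffly (0.45 N m of friction, about 4 N pushed up the slope at the holes) and stays where it is put. The cover cannot lift off the seat.
- cover_pin_hole (a point): centre of the cover's upper right hole (18 mm diameter, right through the cover, unthreaded) on the cover's outer face; it moves with the cover. z axis = outward normal of the sloping face (25 degrees from vertical, leaning toward the front of the housing), x axis = up the slope, y axis = across to the left as seen from the front. It lies 156 mm to the right of the fitted bolt.
- cover_bolt_hole (a point): centre of the cover's lower right hole (18 mm diameter, right through, unthreaded) on the cover's outer face, 76 mm down the slope from the upper right hole; same axes. A round window frame 4.5 mm high stands in the middle of the cover, and the fitted bolt's head (32 mm high) at its upper left corner.
- seat_pin_hole (a point): centre of the upper right hole in the fixed grey seat behind the cover (18 mm diameter, 30 mm deep and open below), on the seat's face, which touches the cover's underside (10 mm below its outer face). Fixed to the housing; axes as of cover_pin_hole when the cover is lined up.
- seat_bolt_hole (a point): centre of the lower right hole in the seat (18 mm diameter, 30 mm deep and open below, unthreaded), on the seat's face; same axes as seat_pin_hole.
- pin_grip (a point): centre of the drift pin's handle: a round ringed steel handle 24 mm in diameter and 46 mm long, with a domed end. z axis = along the pin from tip to handle. Pin 120 mm long in all, 0.18 kg, loose, standing tip down in one hole of the stand.
- pin_shoulder (a point): centre of the underside of the drift pin's collar (32 mm diameter, 4 mm thick), 27 mm below pin_grip along the pin, same axes. Below it the pin is 17 mm in diameter for 18 mm and then tapers to a flat 5 mm tip, 70 mm below the collar's underside.
- bolt_grip (a point): centre (half-way up) of the loose bolt's head with its collar: round knurled head 26 mm in diameter and 28 mm high, socket in its top, above a collar of 34 mm diameter and 4 mm thickness. z axis = along the bolt from tip to head. Bolt 82 mm long in all, 0.14 kg, standing tip down in the other hole of the stand; the same kind of bolt already holds the cover's upper left corner.
- bolt_shoulder (a point): centre of the underside of the loose bolt's collar, 18 mm below bolt_grip along the bolt, same axes. The straight shank below it is 15 mm in diameter and 50 mm long with a 2 mm chamfer at its end; it is only pushed in, there is no thread to turn.
- stand_hole_a (a point): mouth centre of one hole (20 mm diameter, through the 10 mm top plate, free space below down to 5 mm above the bench) of the fixed stand of steel sheet, 74 mm deep, 140 mm wide, top plate 95 mm above the bench. z up, y along the stand's width. Pin and bolt hang here by their collars.
- stand_hole_b (a point): mouth centre of the stand's other hole, alike, 84 mm from the first. Which of the two holds the pin and which the bolt varies.
- buffer_bottle: bystander: white reagent bottle with a blue screw cap, 57 mm diameter, 123 mm high, loose; origin at the centre of its underside
- timer: bystander: white bench timer lying flat, 72x64x18 mm, loose; origin at the centre of its underside
- calculator: bystander: black pocket calculator lying flat, 118x70x13 mm, loose; origin at the centre of its underside
- drift_pin: the drift pin; origin at the centre of its collar's underside (pin_shoulder), same axes
- bolt: the loose bolt; origin at the centre of its collar's underside (bolt_shoulder), same axes
Things that resemble listed ones, but are neither listed nor needed, are in the scene too. Leave any purple look-alike of the bolt alone.

How it is judged (in metres and radians):
On the way, in this order (a step that is already met when the one before it is completed fails the run):
1. the drift pin is fully home in the cover's upper right hole and the cover is lined up (distance between pin_shoulder and cover_pin_hole below 0.005 m and angle between the z axis of pin_shoulder and the z axis of cover_pin_hole, either way round below 0.09 rad and value of joint cover between -0.014 and 0.014 rad), for 0.2 s.
2. with the pin still home, the bolt is home in the lower right hole (all of step 1 and distance between bolt_shoulder and cover_bolt_hole below 0.005 m and angle between the z axis of bolt_shoulder and the z axis of cover_bolt_hole, either way round below 0.09 rad), for 0.2 s.
At the end, for the whole second after the job is handed in: Bolt home in the cover's lower right hole and pin home in either stand hole (collar's underside within 5 mm of the hole's mouth, within 5 degrees of its axis), cover lined up within 0.018 rad (3 mm at the holes), both parts at rest and released (distance between bolt_shoulder and cover_bolt_hole below 0.005 m and angle between the z axis of bolt_shoulder and the z axis of cover_bolt_hole, either way round below 0.09 rad and value of joint cover between -0.018 and 0.018 rad and ((distance between pin_shoulder and stand_hole_a below 0.005 m and angle between the z axis of pin_shoulder and the z axis of stand_hole_a, either way round below 0.09 rad) or (distance between pin_shoulder and stand_hole_b below 0.005 m and angle between the z axis of pin_shoulder and the z axis of stand_hole_b, either way round below 0.09 rad)) and linear speed of each of drift_pin, bolt below 0.02 m/s); the robot touches nothing.
It fails at once if the bottle is pushed more than 30 mm or tipped over (distance of buffer_bottle from where it was at the start of the episode above 0.03 m or angle between buffer_bottle's own z axis and vertical above 0.5 rad).
It fails at once if the timer is pushed more than 30 mm or tipped over (distance of timer from where it was at the start of the episode above 0.03 m or angle between timer's own z axis and vertical above 0.5 rad).
It fails at once if the calculator is pushed more than 30 mm or tipped over (distance of calculator from where it was at the start of the episode above 0.03 m or angle between calculator's own z axis and vertical above 0.5 rad).
It also fails if it takes over 72 s, if anything falls off the work surface, if the arm or the gripper's body presses on something with over 40 N, if the wrist force passes 120 N, or if a joint passes its speed limit or range.

## Working session

There is one attempt and no reset: what is moved stays moved. The work goes in short steps, Python scripts to look and compute and a shell command to move; the robot and the scene stay as the last step left them, time stands still between calls to the robot, and variables do not carry over. Pictures are saved under pics/ and viewed, and the job is handed in when it is done.

```bash
ls; mkdir -p pics
python3 - <<'E'
from plant import readout, vision, r
import cv2, json
print(readout.get_state()); print(r.grasp_offset)
for n in("top","side"):
    im=vision.capture(n); cv2.imwrite(f"pics/{n}0.png",im); 
    c=vision.get_calibration(n); print(n,c)
E
```

```text
pics
{'time_s': 0.0, 'joints': array([-5.03570378e+01,  2.05895818e+01,  6.34116769e-01, -2.01122531e-02,
       -7.01372358e+01, -1.65065040e+01]), 'qd': array([-0.0793264 ,  0.01413293, -0.0883757 , -0.08047875,  0.02238265,
       -0.02974043]), 'joint_torque': array([ 6.16699726e-04, -5.82724428e+01,  2.93059319e+01,  6.99745819e+00,
        7.07093335e-03, -1.25412780e-04]), 'tcp_pos': array([ 0.26497701, -0.62023147,  0.20104629]), 'eef_rot': array([  4.98024041,  89.90539005, 118.10984986]), 'contact_force': array([ 0.01627385, -0.20659177,  0.19984729]), 'moment': array([-0.00401376,  0.01387345,  0.04248255]), 'gripper_width': 0.08724911176105835}
0.0188
top {'intrinsics': array([[356.84951044,   0.        , 257.02186606],
       [  0.        , 356.84951044, 192.57488758],
       [  0.        ,   0.        ,   1.        ]]), 'dist': array([0.0380433, 0.       , 0.       , 0.       , 0.       ]), 'pose': array([[ 0.02279925,  0.99853752, -0.04902049,  0.48604634],
       [-0.99952085,  0.02174006, -0.0220327 , -0.03425869],
       [-0.02093476,  0.04949933,  0.99855473,  1.32330475],
       [ 0.        ,  0.        ,  0.        ,  1.        ]])}
side {'intrinsics': array([[413.95453716,   0.        , 257.87163152],
       [  0.        , 413.95453716, 193.50122456],
       [  0.        ,   0.        ,   1.        ]]), 'dist': array([-0.13340739,  0.        ,  0.        ,  0.        ,  0.        ]), 'pose': array([[ 0.83059997,  0.23207641, -0.50620571, -0.0119952 ],
       [-0.5563913 ,  0.38352227, -0.73711559, -0.826506  ],
       [ 0.02307402,  0.89389664,  0.44767888,  0.58990664],
       [ 0.        ,  0.        ,  0.        ,  1.        ]])}
```

View pics/top0.png

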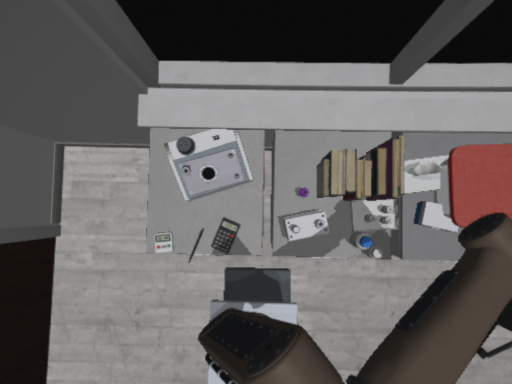

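View pics/side0.png

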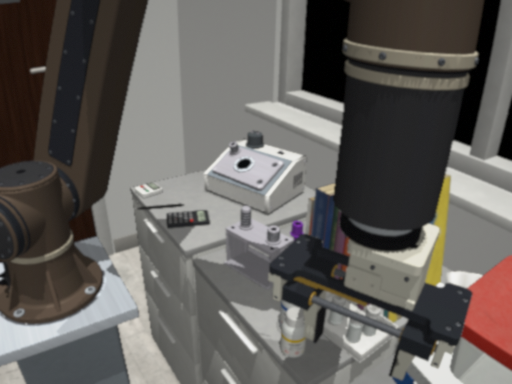

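```bash
cat > h.py <<'E'
import numpy as np, cv2
from plant import readout, vision, r
def ray(n,uv):
    c=vision.get_calibration(n); K=c['intrinsics'];d=c['dist'];P=c['pose']
    p=cv2.undistortPointsIter(np.array([[uv]],float),K,d,None,None,(3,100,1e-10))[0,0]
    v=P[:3,:3]@np.array([p[0],-p[1],-1]); return P[:3,3],v
def atz(n,uv,z):
    o,v=ray(n,uv); return o+v*(z-o[2])/v[2]
def proj(n,X):
    c=vision.get_calibration(n); P=c['pose']
    q=P[:3,:3].T@(np.asarray(X,float)-P[:3,3]); q=np.array([q[0],-q[1],-q[2]])
    return cv2.projectPoints(q[None],np.zeros(3),np.zeros(3),c['intrinsics'],c['dist'])[0].ravel()
def tri(a,b):
    o1,v1=ray("top",a);o2,v2=ray("side",b)
    A=np.stack([v1,-v2],1);t=np.linalg.lstsq(A,o2-o1,rcond=None)[0]
    p,q=o1+t[0]*v1,o2+t[1]*v2
    return (p+q)/2,np.linalg.norm(p-q)
def crop(src,x0,y0,w,h,s,out):
    im=cv2.imread(src) if isinstance(src,str) else src
    im=cv2.resize(im[y0:y0+h,x0:x0+w],None,fx=s,fy=s,interpolation=cv2.INTER_CUBIC)
    for k in range(0,w,10):
        cv2.line(im,(k*s,0),(k*s,6 if (x0+k)%20 else 12),(0,255,255),1)
        if (x0+k)%20==0: cv2.putText(im,str(x0+k),(k*s+2,12),0,.4,(0,255,0),1)
    for k in range(0,h,10):
        cv2.line(im,(0,k*s),(6,k*s),(0,255,255),1)
        if (y0+k)%20==0: cv2.putText(im,str(y0+k),(2,k*s+12),0,.4,(0,255,0),1)
    cv2.imwrite(out,im)
E
python3 - <<'E'
from h import *
crop("pics/top0.png",160,120,100,80,8,"pics/t1.png")
crop("pics/top0.png",270,180,120,80,6,"pics/t2.png")
crop("pics/side0.png",200,120,110,90,7,"pics/s1.png")
crop("pics/side0.png",220,195,100,80,8,"pics/s2.png")
E
```

```text
(no output)
```

View pics/t1.png

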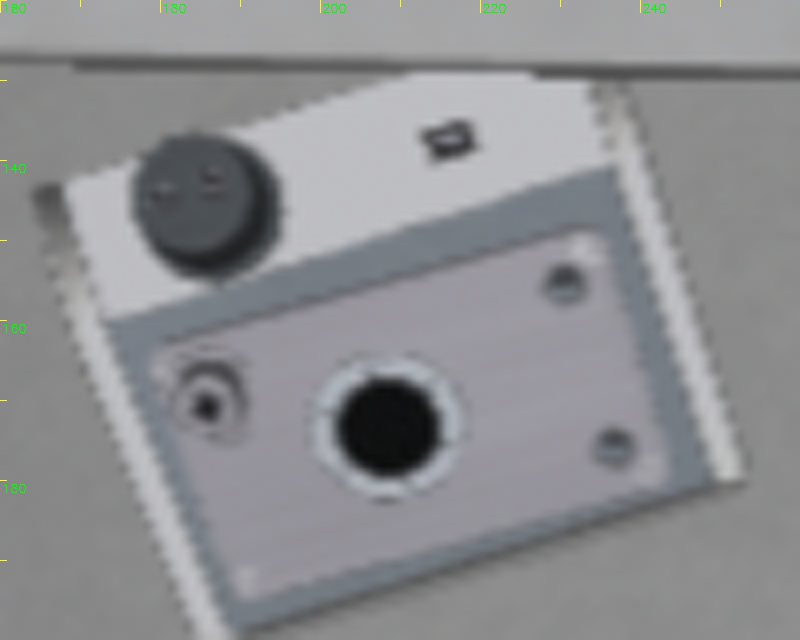

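View pics/t2.png

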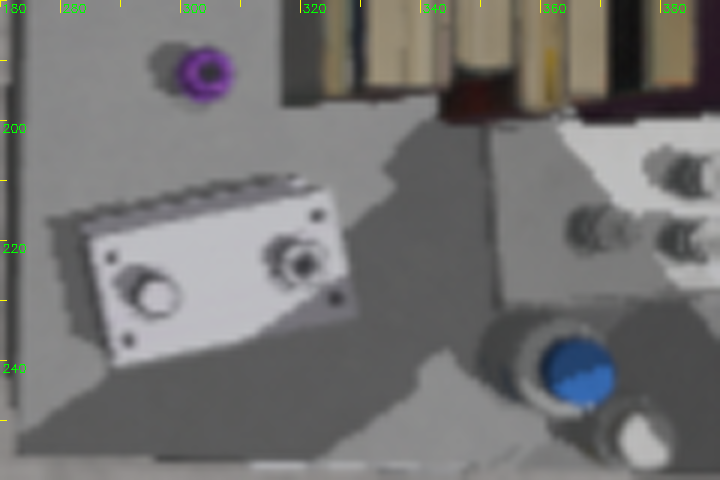

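View pics/s1.png

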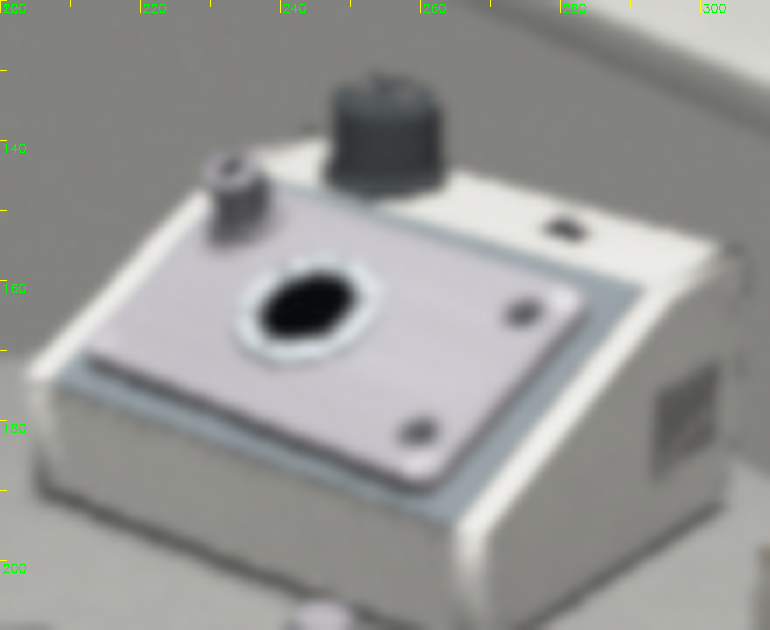

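View pics/s2.png

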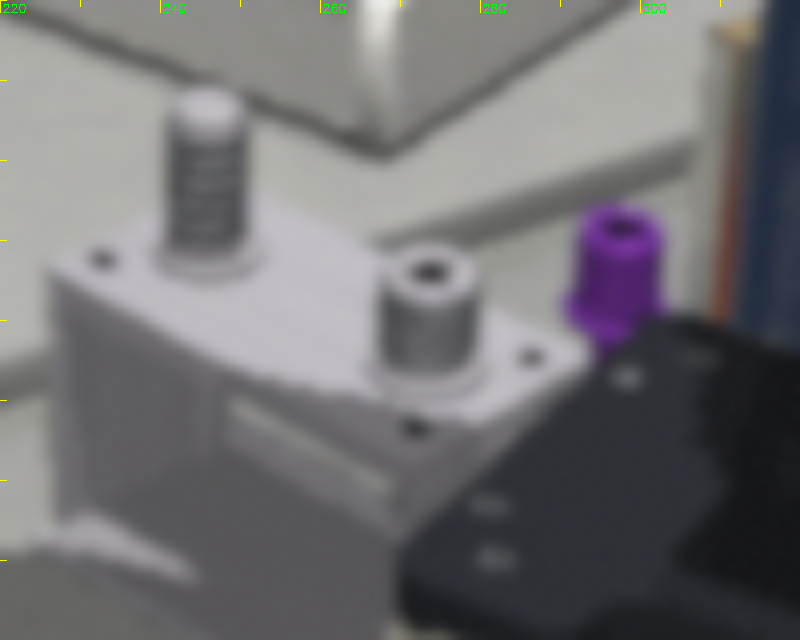

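Run:
```python
from h import *
P={'pinhole':((230.6,155.5),(274.7,164.7)),'bolthole':((236.75,175.9),(259.7,181.7)),'fitbolttop':((185.9,170.6),(233,144)),'pintop':((296.2,229.5),(246,207.5)),'bolttop':((320.3,223.8),(273.75,229)),
'window':((208.2,173.2),(243.3,163.2))}
R={k:tri(*v) for k,v in P.items()}
for k,(p,e) in R.items(): print(k,p.round(4),round(e,4))
g=lambda a,b:R[a][0]-R[b][0]
d=g('pinhole','bolthole');print(np.linalg.norm(d),d, np.degrees(np.arcsin(d[2]/np.linalg.norm(d))),np.degrees(np.arctan2(d[1],d[0])))
print(np.linalg.norm(g('pintop','bolttop')[:2]), np.linalg.norm(g('pinhole','fitbolttop')))
# pose check with known plane heights
for k,z in(('pintop',.095+.054),('bolttop',.095+.032)): print(k,atz('top',P[k][0],z),atz('side',P[k][1],z))
```

```text
pinhole [0.6705 0.0846 0.1175] 0.002
bolthole [0.6042 0.0645 0.0857] 0.0018
fitbolttop [0.6123 0.2287 0.1483] 0.0019
pintop [ 0.4266 -0.1401  0.1465] 0.0025
bolttop [ 0.4461 -0.2213  0.1262] 0.0018
window [0.609  0.1611 0.1081] 0.001
0.07619848343542597 [0.06628689 0.02009966 0.03175312] 24.627425092431093 16.86847232583535
0.08356237907301534 0.15836765823361942
pintop [ 0.42567947 -0.13915153  0.149     ] [ 0.42518117 -0.14465981  0.149     ]
bolttop [ 0.44541533 -0.22066391  0.127     ] [ 0.44617074 -0.22276538  0.127     ]
```

Run:
```python
from h import *
from scipy.optimize import least_squares
# seat edges in top: lower front edge (front), upper seat edge
for a,b,z in(((190.5,198.3),(247,181.3),.065),((174,160.2),(236.5,141),.135),):
    p,q=atz('top',a,z),atz('top',b,z);d=p-q;print('psi',np.degrees(np.arctan2(-d[0],d[1])),p,q)
obs={'p':((0,-.156,0),(230.6,155.5),(274.7,164.7)),'b':((-.076,-.156,0),(236.75,175.9),(259.7,181.7)),'f':((0,0,.032),(185.9,170.6),(233,144)),'w':((-.038,-.078,.0045),(208.2,173.2),(243.3,163.2))}
a=np.radians(25)
def fr(psi):
    c,s=np.cos(psi),np.sin(psi)
    return np.array([[c*np.cos(a),s*np.cos(a),np.sin(a)],[-s,c,0],[-c*np.sin(a),-s*np.sin(a),np.cos(a)]]).T
def pt(v,X):
    R=fr(v[3]);t=-v[4];Rz=np.array([[np.cos(t),-np.sin(t),0],[np.sin(t),np.cos(t),0],[0,0,1]])
    return v[:3]+R@Rz@np.array(X)
def res(v,full=True):
    o=[]
    for k,(X,t,s) in obs.items():
        o+=list(proj('top',pt(v,X)+v[5:8])-t)+list(proj('side',pt(v,X)-v[5:8])-s)
    return np.array(o+list(v[5:8]/.001*.5)+[ (v[4]-.036)/.01])
for w in(1,):
    s=least_squares(res,[.62,.23,.12,.33,.03,0,0,0],x_scale=[.1,.1,.1,.1,.1,.01,.01,.01]);v=s.x
    print(v.round(4),np.degrees(v[3]),s.fun.round(2))
for X in obs.values(): print(pt(v,X[0]).round(4))
x0=readout.get_state()
from scipy.spatial.transform import Rotation as Ro
print(Ro.from_euler('xyz',x0['eef_rot'],degrees=True).as_matrix().round(3))
```

```text
psi 18.017894985522993 [0.52242237 0.22836432 0.065     ] [0.58698258 0.02987938 0.065     ]
psi 18.36694351895771 [0.64714346 0.27325597 0.135     ] [0.71633197 0.06486628 0.135     ]
[ 6.240e-01  2.362e-01  1.205e-01  3.279e-01  3.670e-02 -4.000e-04
  5.000e-04  1.000e-04] 18.7867372101923 [-0.7   0.2  -0.9  -0.32 -0.85  0.17 -0.93 -0.33 -1.06  0.18 -0.94 -0.57
  2.86 -0.74  2.55  1.16 -0.22  0.25  0.04  0.07]
[0.6693 0.087  0.1181]
[0.6032 0.0675 0.086 ]
[0.6112 0.2319 0.1495]
[0.6118 0.1512 0.1074]
[[-0.001 -0.92  -0.393]
 [ 0.001 -0.393  0.92 ]
 [-1.     0.     0.001]]
```

```bash
cat > fit.py <<'E'
from h import *
from scipy.optimize import least_squares
a=np.radians(25)
def fr(psi):
    c,s=np.cos(psi),np.sin(psi)
    return np.array([[c*np.cos(a),s*np.cos(a),np.sin(a)],[-s,c,0],[-c*np.sin(a),-s*np.sin(a),np.cos(a)]]).T
def pt(v,X,th=None):
    R=fr(v[3]);t=-(v[4] if th is None else th);Rz=np.array([[np.cos(t),-np.sin(t),0],[np.sin(t),np.cos(t),0],[0,0,1]])
    return v[:3]+R@Rz@np.array(X)
def fit(obs,psi0=18.3):
    def res(v):
        o=[]
        for k,(X,t,s) in obs.items():
            if t is not None:o+=list(proj('top',pt(v,X)+v[5:8])-t)
            if s is not None:o+=list(proj('side',pt(v,X)-v[5:8])-s)
        return np.array(o+list(v[5:8]/.001*.5)+[(v[3]-np.radians(psi0))/np.radians(.5)])
    s=least_squares(res,[.62,.23,.12,.33,.03,0,0,0],x_scale=[.1,.1,.1,.1,.1,.01,.01,.01]);return s.x,s.fun
V=np.array([0.0]*8)
E
python3 - <<'E'
from fit import *
obs={'p':((0,-.156,0),(230.6,155.5),(274.7,164.7)),'b':((-.076,-.156,0),(236.75,175.9),(259.7,181.7)),'f':((0,0,.032),(185.9,170.6),(233,144))}
v,f=fit(obs);print(v.round(4),np.degrees(v[3]),f.round(2))
for X in obs.values(): print(pt(v,X[0]).round(4),'aligned',pt(v,X[0],0).round(4))
E
```

```text
[ 6.252e-01  2.335e-01  1.193e-01  3.193e-01  2.750e-02 -6.000e-04
  3.000e-04 -1.000e-04] 18.29563867155092 [ 0.2  -0.06 -0.04  0.04  0.05 -0.11 -0.03  0.07 -0.11 -0.07 -0.18 -0.08
 -0.29  0.15 -0.04 -0.01]
[0.6704 0.0842 0.1175] aligned [0.6742 0.0854 0.1193]
[0.6044 0.0646 0.0854] aligned [0.6088 0.0638 0.0872]
[0.6123 0.2293 0.1483] aligned [0.6123 0.2293 0.1483]
```

```bash
python3 -m handwheel '[[[0.33,1,0,-0.12],[0.33,1,0,-0.12],[0.33,1,0,-0.12],[0.33,1,0,-0.12],[0.33,1,0,-0.12],[0.33,1,0,-0.12],[0.33,1,0,-0.12],[0.33,1,0,-0.12]]]' 60 20; python3 -m handwheel '[[[0.33,1,0,0],[0.33,1,0,0],[0.33,0.8,0,0],[0.3,0.8,0,0],[0,0,0,0]]]'
python3 - <<'E'
from h import *
s=readout.get_state();print(s)
E
```

```text
time_s: 0.9
tcp_pos: [0.3686, -0.2916, 0.1951]
eef_rot: [24.5, 89.4, 132.2]
contact_force: [0.9, -0.8, -0.0]
gripper_width: 0.0597
time_s: 1.4
tcp_pos: [0.4212, -0.1375, 0.195]
eef_rot: [15.2, 89.4, 123.1]
contact_force: [-1.1, 0.6, -0.3]
gripper_width: 0.0596
{'time_s': 1.4, 'joints': array([  7.04953294,  -1.3435607 , -27.02569311,  -0.56968289,
       -64.57040078, -78.92749854]), 'qd': array([-0.98377434, -0.41627223, -0.81660338,  0.28900362, -0.50915761,
        2.4357323 ]), 'joint_torque': array([ 1.00487340e+00, -2.61248177e+01,  2.79431105e+01,  6.49983153e+00,
       -1.95348513e-02, -8.63225553e-01]), 'tcp_pos': array([ 0.42116477, -0.13752625,  0.19498103]), 'eef_rot': array([ 15.21780128,  89.42736185, 123.09407738]), 'contact_force': array([-1.12271895,  0.5621877 , -0.32638647]), 'moment': array([-0.07874812,  0.04986839,  0.01473816]), 'gripper_width': 0.05960403156745093}
```

```bash
python3 -m handwheel '[[[0.12,-0.07,0,0],[0,0,-0.5,0],[0,0,0,0]]]'
python3 - <<'E'
from h import *
s=readout.get_state();print(s['tcp_pos'],s['eef_rot'])
im=vision.capture('side');crop(im,190,130,120,100,6,'pics/s3.png')
print(proj('side',s['tcp_pos']),proj('side',[.426,-.1405,.149]))
E
```

```text
time_s: 1.7
tcp_pos: [0.4263, -0.1407, 0.1745]
eef_rot: [15.6, 89.4, 123.6]
contact_force: [-0.3, -0.4, -0.3]
gripper_width: 0.0599
[ 0.4262885  -0.14065856  0.17453437] [ 15.59780056  89.42104469 123.61093347]
[245.57032574 196.46799415] [245.31322274 206.64837684]
```

View pics/s3.png

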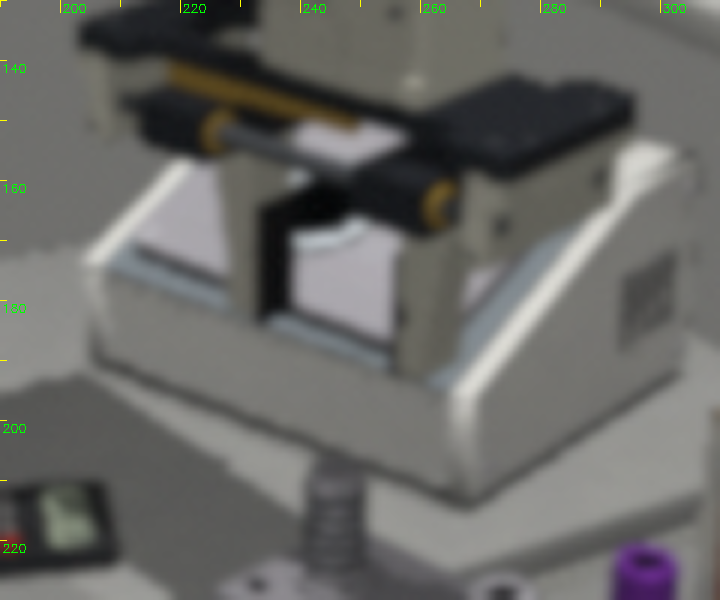

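```bash
python3 - <<'E'
from h import *
s=readout.get_state();p=s['tcp_pos']
j=np.array([np.cos(np.radians(108)),np.sin(np.radians(108)),0]);k=np.array([j[1],-j[0],0])
for dz in(0,.0188,.04,.0658):
  for sgn in(1,-1):
    print(dz,sgn,[proj('side',p+sgn*j*o+k*q+[0,0,dz]).round(1) for o in(.03,.05) for q in(-.0095,.0095)])
E
python3 -c "
from h import *
im=vision.capture('side');crop(im,200,120,100,100,8,'pics/s4.png')"
```

```text
0 1 [array([233. , 193.2]), array([238.6, 190.4]), array([226.4, 190.6]), array([232. , 187.9])]
0 -1 [array([254.1, 201.4]), array([259.5, 198.3]), array([261.4, 204.3]), array([266.8, 201.1])]
0.0188 1 [array([233. , 185.6]), array([238.6, 182.9]), array([226.3, 183.1]), array([231.9, 180.4])]
0.0188 -1 [array([254.2, 193.6]), array([259.7, 190.6]), array([261.7, 196.4]), array([267.1, 193.3])]
0.04 1 [array([233. , 176.9]), array([238.6, 174.2]), array([226.2, 174.4]), array([231.9, 171.8])]
0.04 -1 [array([254.4, 184.6]), array([260. , 181.7]), array([261.9, 187.3]), array([267.4, 184.3])]
0.0658 1 [array([232.9, 166. ]), array([238.7, 163.5]), array([226.1, 163.6]), array([231.8, 161.2])]
0.0658 -1 [array([254.7, 173.4]), array([260.3, 170.6]), array([262.3, 176. ]), array([267.8, 173.2])]
```

View pics/s4.png

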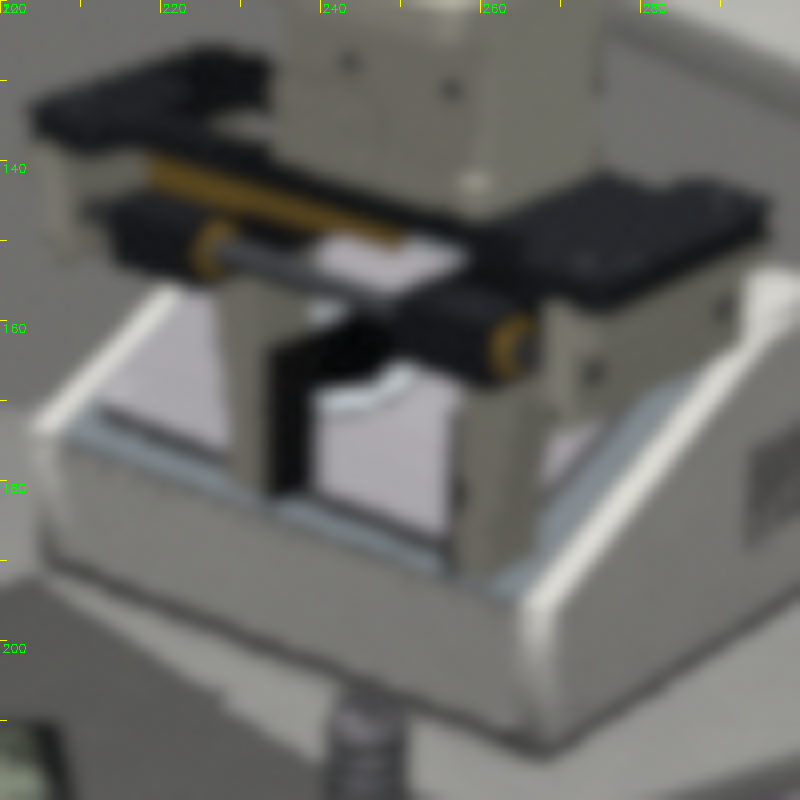

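```bash
python3 -m handwheel '[[[0,0,-0.5,0],[0,0,-0.4,0],[0,0,-0.3,0],[0,0,0,0]]]'
python3 - <<'E'
from h import *
s=readout.get_state();print(s['tcp_pos'],s['eef_rot'])
im=vision.capture('side');crop(im,200,150,100,95,8,'pics/s5.png')
p=s['tcp_pos']
j=np.array([np.cos(np.radians(108)),np.sin(np.radians(108)),0]);k=np.array([j[1],-j[0],0])
for dz in(0,.0188,):
  for sgn in(1,-1):
    print(dz,sgn,[proj('side',p+sgn*j*o+k*q+[0,0,dz]).round(1) for o in(.03,.05) for q in(-.0095,.0095)])
E
```

```text
time_s: 2.2
tcp_pos: [0.4301, -0.1442, 0.1314]
eef_rot: [-45.7, 89.6, 62.1]
contact_force: [-0.5, 1.0, -0.7]
gripper_width: 0.0601
[ 0.43011871 -0.14419242  0.13139222] [-45.68828655  89.58526707  62.12171914]
0 1 [array([234.8, 211.1]), array([240.2, 208. ]), array([228.3, 208.3]), array([233.7, 205.4])]
0 -1 [array([255.5, 219.7]), array([260.8, 216.4]), array([262.7, 222.7]), array([267.9, 219.4])]
0.0188 1 [array([234.8, 203.8]), array([240.3, 200.8]), array([228.2, 201.1]), array([233.7, 198.2])]
0.0188 -1 [array([255.6, 212.2]), array([261. , 209.1]), array([262.9, 215.2]), array([268.2, 211.9])]
```

View pics/s5.png

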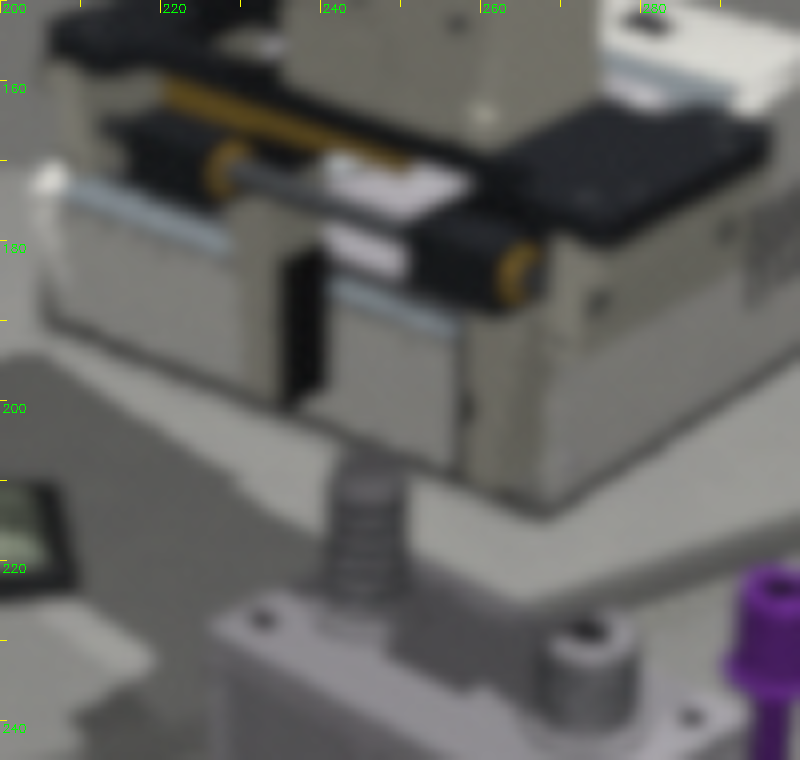

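```bash
python3 -m handwheel '[[[-0.1,0.1,-0.3,0.1],[-0.05,0.04,-0.3,0],[0,0,0,0]]]'
python3 - <<'E'
from h import *
s=readout.get_state();print(s['tcp_pos'],s['eef_rot'])
im=vision.capture('side');crop(im,200,150,100,95,8,'pics/s6.png')
im=vision.capture('top');crop(im,250,180,100,75,8,'pics/t6.png')
E
```

```text
time_s: 2.55
tcp_pos: [0.4272, -0.1398, 0.1116]
eef_rot: [-79.3, 89.3, 28.9]
contact_force: [0.0, -0.5, -0.5]
gripper_width: 0.0604
[ 0.42720402 -0.13981285  0.11158607] [-79.33860344  89.3475964   28.93750316]
```

View pics/s6.png

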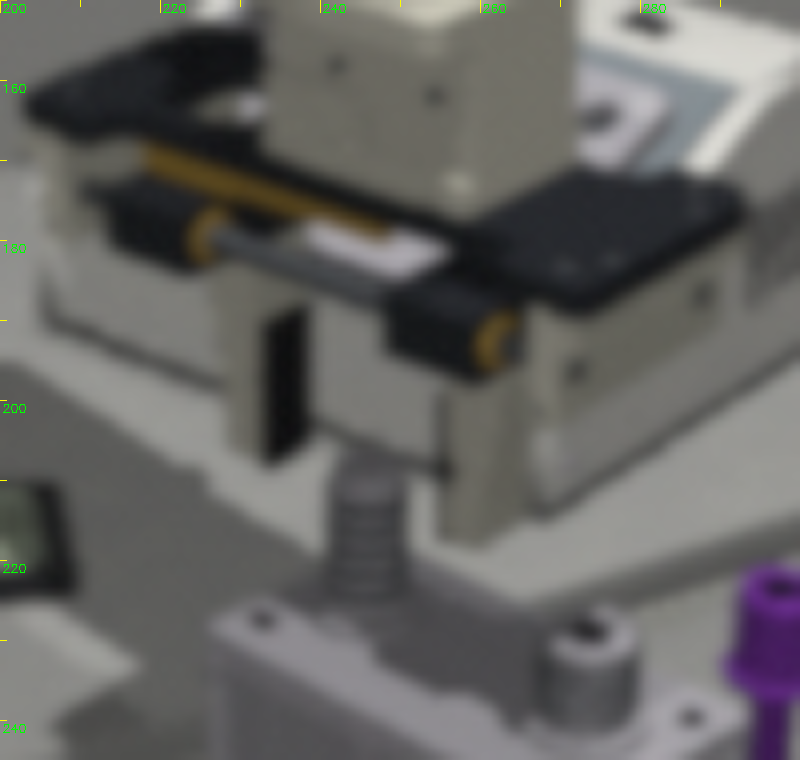

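View pics/t6.png

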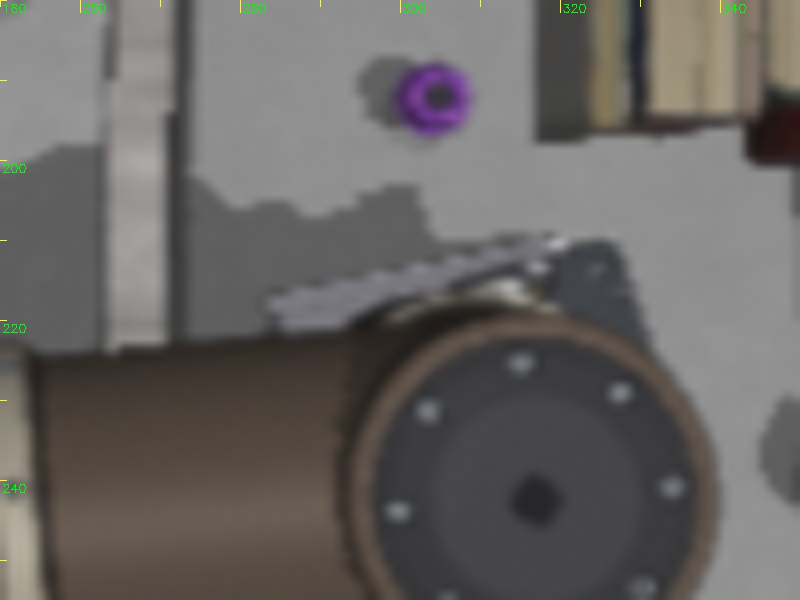

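Run:
```python
from h import *
s=readout.get_state();print(s['tcp_pos'],s['qd'].round(2),s['time_s'])
im=vision.capture('side');crop(im,200,150,100,95,8,'pics/s7.png')
p=s['tcp_pos']
j=np.array([np.cos(np.radians(108)),np.sin(np.radians(108)),0]);k=np.array([j[1],-j[0],0])
for dz in(0,.0188,.025):
  for sgn in(1,-1):
    print(dz,sgn,[proj('side',p+sgn*j*o+k*q+[0,0,dz]).round(1) for o in(.03,.05) for q in(-.0095,.0095)])
```

```text
[ 0.42833353 -0.13990111  0.11269745] [ 0.01 -0.2   0.3  -0.07  0.15 -0.07] 2.65
0 1 [array([233.2, 217.6]), array([238.6, 214.5]), array([226.8, 214.8]), array([232.2, 211.8])]
0 -1 [array([253.6, 226.4]), array([258.8, 223. ]), array([260.7, 229.4]), array([265.9, 226. ])]
0.0188 1 [array([233.2, 210.5]), array([238.6, 207.4]), array([226.7, 207.7]), array([232.1, 204.8])]
0.0188 -1 [array([253.7, 219.1]), array([259. , 215.8]), array([260.9, 222. ]), array([266.2, 218.7])]
0.025 1 [array([233.2, 208.1]), array([238.6, 205.1]), array([226.6, 205.4]), array([232.1, 202.4])]
0.025 -1 [array([253.8, 216.6]), array([259.1, 213.4]), array([261. , 219.6]), array([266.2, 216.3])]
```

View pics/s7.png

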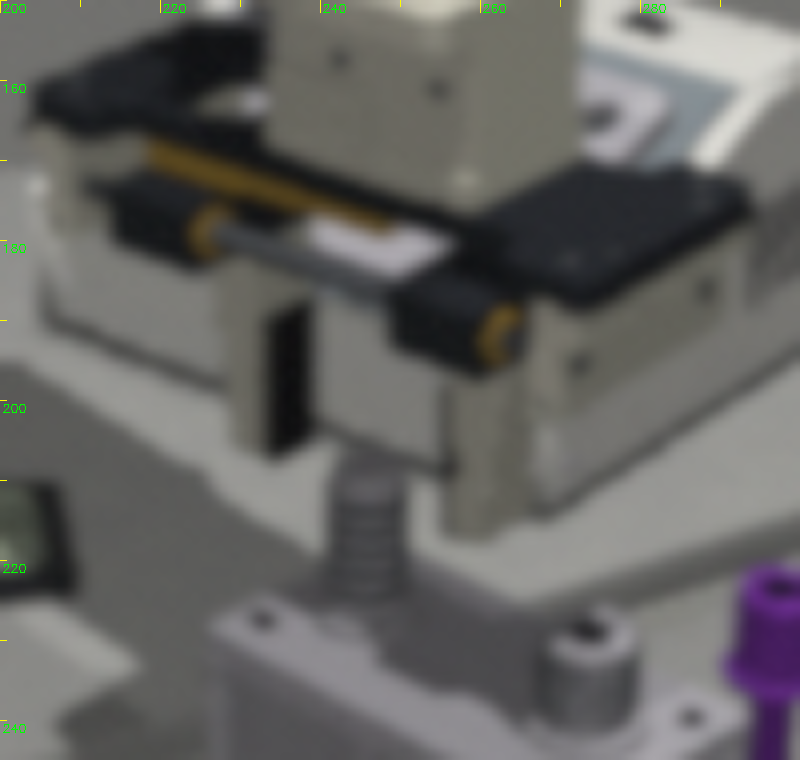

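```bash
python3 -m handwheel '[[[-0.05,0,-0.15,0],[0,0,0,0]]]';python3 -m handwheel '[[[0,0,-0.15,0],[0,0,0,0]]]';  python3 - <<'E'
from h import *
s=readout.get_state();print(s['tcp_pos'],s['contact_force'],s['eef_rot'])
im=vision.capture('side');crop(im,200,150,100,95,8,'pics/s8.png')
E
```

```text
time_s: 2.9
tcp_pos: [0.4273, -0.14, 0.1077]
eef_rot: [-87.7, 89.1, 20.6]
contact_force: [0.7, 0.5, 0.4]
gripper_width: 0.06
time_s: 3.1
tcp_pos: [0.4276, -0.14, 0.1015]
eef_rot: [-88.5, 89.1, 19.8]
contact_force: [0.8, -0.1, 0.1]
gripper_width: 0.0601
[ 0.42755062 -0.14003224  0.1015487 ] [ 0.8076907  -0.14461434  0.12389727] [-88.47508239  89.07717062  19.81784555]
```

View pics/s8.png

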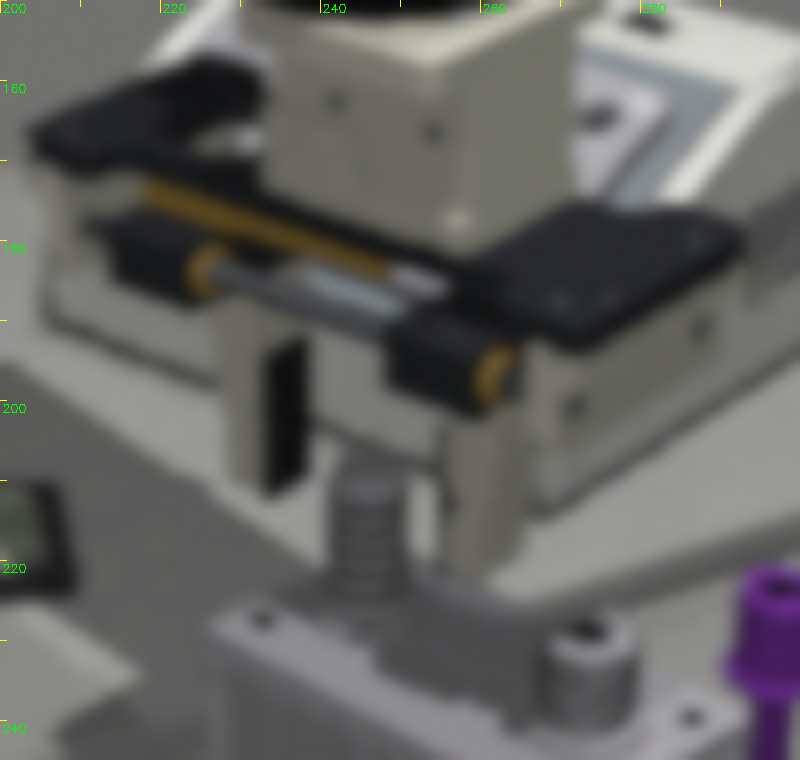

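```bash
python3 -m handwheel '[[[-0.03,0,-0.1,0],[0,0,0,0]]]';python3 -m handwheel '[[[0,0,-0.1,0],[0,0,0,0]]]';  python3 - <<'E'
from h import *
s=readout.get_state();print(s['tcp_pos'],s['contact_force'],s['eef_rot'])
E
```

```text
time_s: 3.35
tcp_pos: [0.4267, -0.1401, 0.0977]
eef_rot: [-89.9, 89.1, 18.4]
contact_force: [-0.6, -0.1, 0.1]
gripper_width: 0.0602
time_s: 3.55
tcp_pos: [0.4267, -0.1401, 0.0933]
eef_rot: [-89.9, 89.1, 18.4]
contact_force: [-0.2, 0.0, -0.1]
gripper_width: 0.0601
[ 0.42667953 -0.14006535  0.09331385] [-0.24763639  0.00461129 -0.13805584] [-89.89270258  89.05827186  18.42345736]
```

```bash
python3 -m handwheel '[[[0,0,-0.12,0],[0,0,0,0]]]';python3 -m handwheel '[[[0,0,-0.12,0],[0,0,0,0]]]';  python3 - <<'E'
from h import *
s=readout.get_state();print(s['tcp_pos'],s['contact_force'],s['eef_rot'])
im=vision.capture('side');crop(im,200,150,100,95,8,'pics/s9.png')
E
```

```text
time_s: 3.75
tcp_pos: [0.4267, -0.1401, 0.088]
eef_rot: [-89.9, 89.1, 18.4]
contact_force: [0.5, -0.6, -0.1]
gripper_width: 0.0599
time_s: 3.95
tcp_pos: [0.4267, -0.1401, 0.0828]
eef_rot: [-89.8, 89.1, 18.6]
contact_force: [0.1, -0.0, -0.2]
gripper_width: 0.0598
[ 0.42665482 -0.14006078  0.08276198] [ 0.10441306 -0.04640676 -0.16888948] [-89.75913621  89.06714292  18.5580665 ]
```

View pics/s9.png

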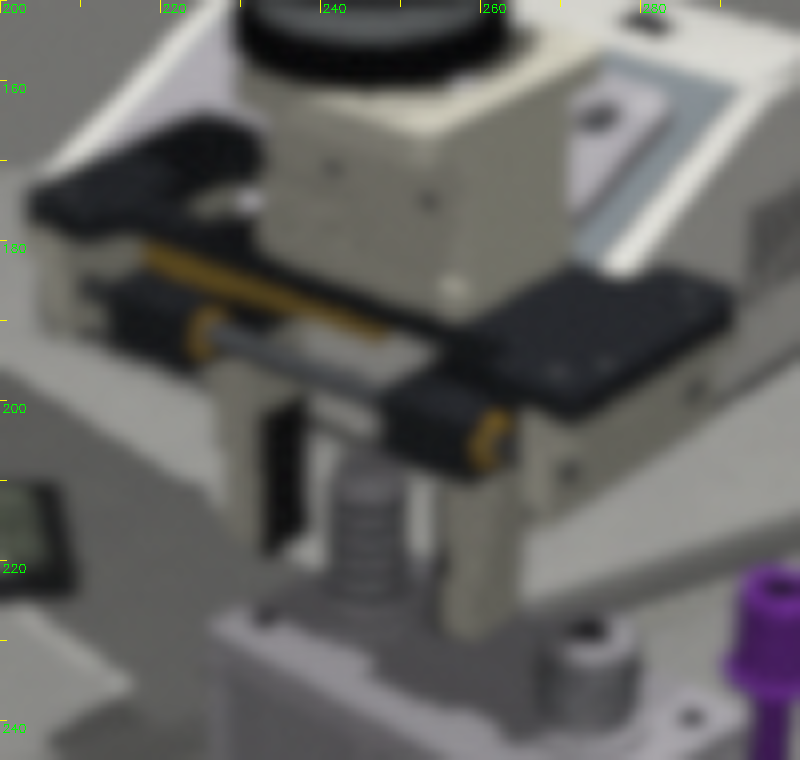

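```bash
python3 -m handwheel '[[[0,0,0,0],[0,0,0,0],[0,0,0,0],[0,0,0,0],[0,0,0,0]]]' 10 15;  python3 - <<'E'
from h import *
s=readout.get_state();print(s['tcp_pos'],s['contact_force'],s['eef_rot'],s['gripper_width'])
im=vision.capture('side');crop(im,200,150,100,95,8,'pics/s10.png')
E
```

```text
time_s: 4.5
tcp_pos: [0.4273, -0.14, 0.0835]
eef_rot: [-91.2, 89.0, 17.2]
contact_force: [-0.9, 0.6, 0.7]
gripper_width: 0.0255
[ 0.42730005 -0.14004749  0.0834759 ] [-0.85031409  0.60641365  0.7460939 ] [-91.1675957   89.00589681  17.1612752 ] 0.02546449513742197
```

View pics/s10.png

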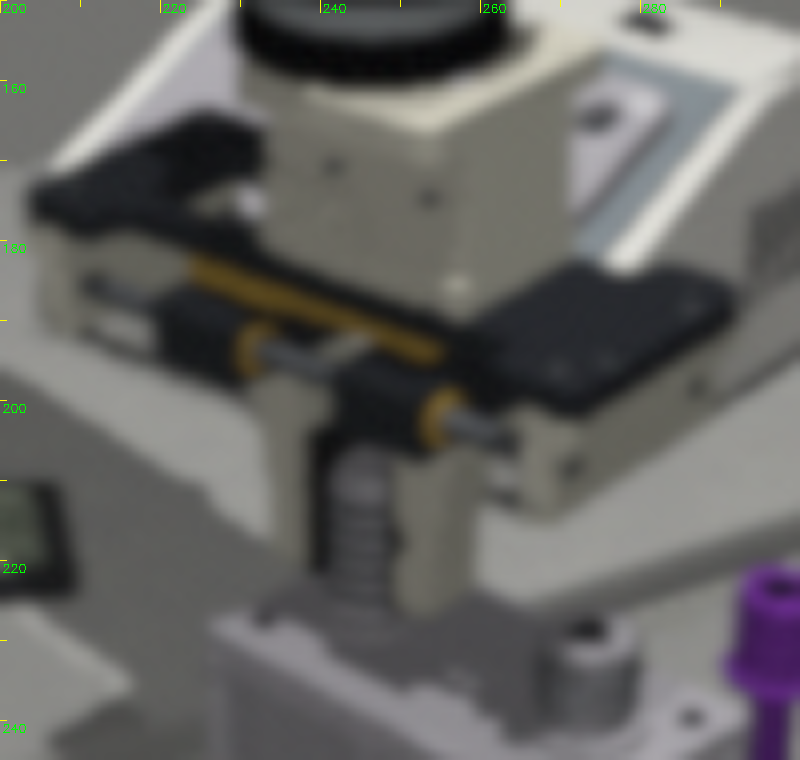

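```bash
python3 -m handwheel '[[[0,0,0.4,0],[0,0,0.4,0],[0,0,0.4,0],[0,0,0.36,0],[0,0,0,0],[0,0,0,0]]]' 10 10;  python3 - <<'E'
from h import *
s=readout.get_state();print(s['tcp_pos'],s['contact_force'],s['eef_rot'],s['gripper_width'])
im=vision.capture('side');crop(im,200,140,100,95,8,'pics/s11.png')
E
```

```text
time_s: 5.15
tcp_pos: [0.4252, -0.1391, 0.1462]
eef_rot: [-80.2, 89.1, 28.1]
contact_force: [-0.3, 0.2, -2.5]
gripper_width: 0.0237
[ 0.42518663 -0.13905351  0.1462271 ] [-0.29132205  0.20994039 -2.47045511] [-80.19154968  89.1467415   28.07501687] 0.02373915713787082
```

View pics/s11.png

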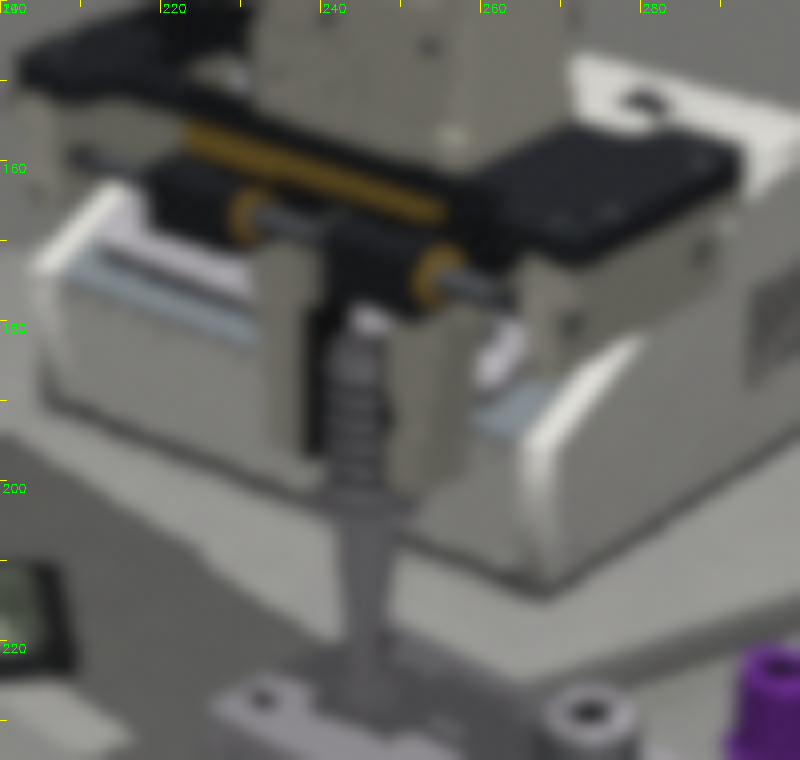

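```bash
python3 -m handwheel '[[[-0.2,-0.07,0,0],[-0.2,-0.07,0,0],[-0.2,-0.07,0,0],[0,0,0,0],[-0.17,-0.06,-0.03,0],[-0.17,-0.06,-0.06,0],[-0.17,-0.06,-0.08,0],[0,0,0,0]]]' 10 8;  python3 - <<'E'
from h import *
s=readout.get_state();print(s['tcp_pos'],s['contact_force'],s['eef_rot'],s['gripper_width'])
im=vision.capture('side');crop(im,170,140,100,95,8,'pics/s12.png')
E
```

```text
time_s: 6.0
tcp_pos: [0.3761, -0.1559, 0.1369]
eef_rot: [-76.2, 89.2, 32.0]
contact_force: [-0.1, -0.3, -1.5]
gripper_width: 0.0234
[ 0.3761382  -0.15587734  0.13687644] [-0.0726994  -0.31487897 -1.51659435] [-76.22603855  89.20780405  32.02989283] 0.023377755315449538
```

View pics/s12.png

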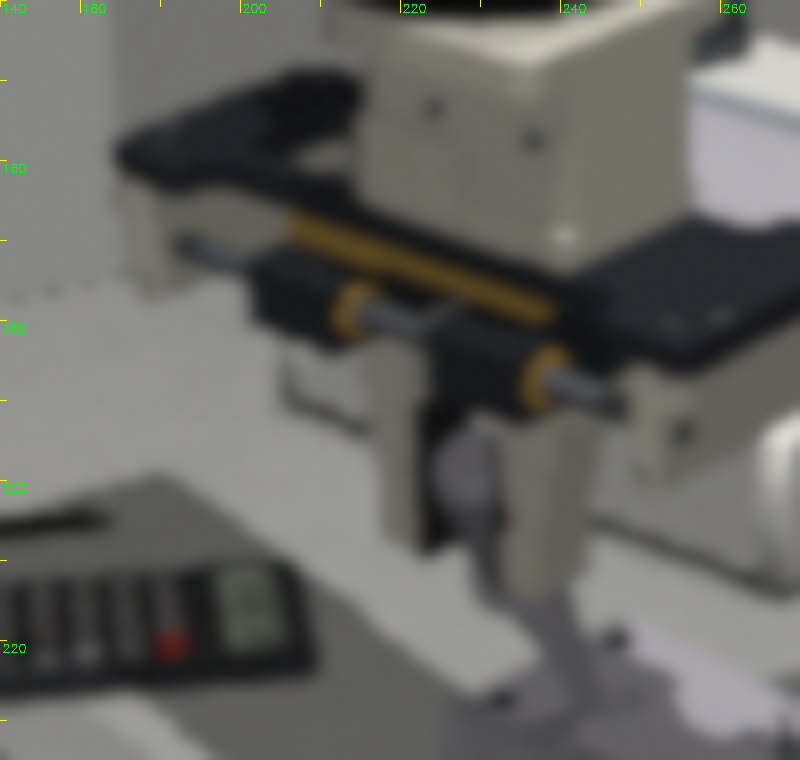

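```bash
python3 -m handwheel '[[[0,0,0.5,0],[0,0,0.7,0],[0,0,0.6,0],[0,0,0,0]]]' 10 15;  python3 - <<'E'
from h import *
s=readout.get_state();print(s['tcp_pos'],s['contact_force'],s['eef_rot'],s['gripper_width'])
im=vision.capture('side');crop(im,150,110,110,110,7,'pics/s13.png')
E
```

```text
time_s: 6.45
tcp_pos: [0.374, -0.1563, 0.2101]
eef_rot: [-57.9, 89.5, 50.3]
contact_force: [0.0, 0.0, -1.0]
gripper_width: 0.0237
[ 0.37401461 -0.15632369  0.21011246] [ 0.01613685  0.02220721 -0.97344229] [-57.94917546  89.53499662  50.27935716] 0.023682159507881755
```

View pics/s13.png

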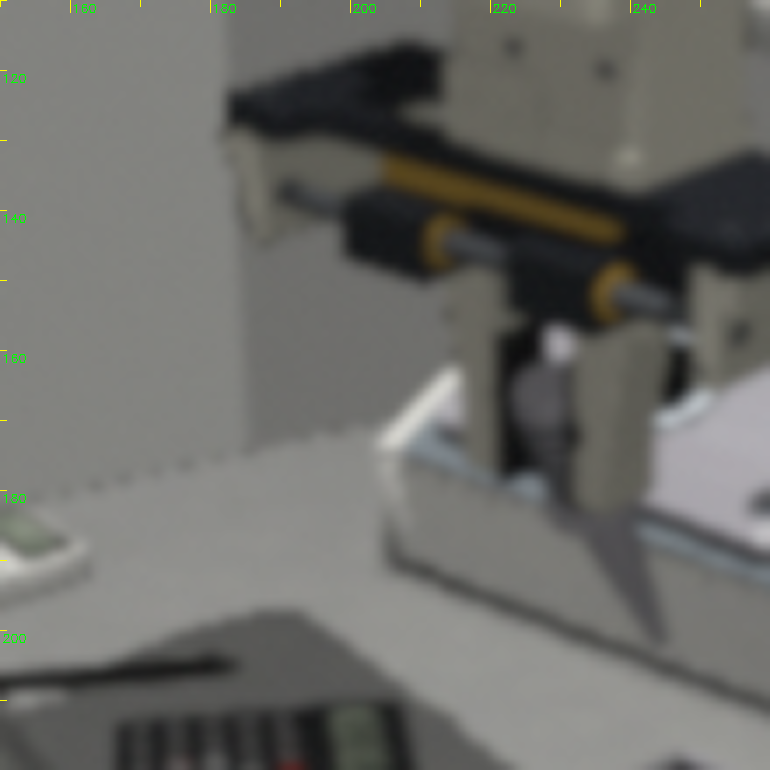

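```bash
cat >> h.py <<'E'
from scipy.optimize import least_squares
PSI=np.radians(18.3)
XP=np.array([np.cos(PSI),np.sin(PSI),0]);YP=np.array([-XP[1],XP[0],0])
def axis(phi): return -np.sin(phi)*XP+np.array([0,0,np.cos(phi)])
def pinfit(guess_sh,obs):
    # obs: list (cam, s above shoulder, pixel)   unknown shoulder pos(3), phi
    def res(v):
        o=[]
        for c,s,p in obs: o+=list(proj(c,v[:3]+s*axis(v[3]))-p)
        return np.array(o+list((v[:3]-guess_sh)/.01))
    s=least_squares(res,list(guess_sh)+[.43]);return s.x,s.fun
E
python3 - <<'E'
from h import *
g=np.array([.374,-.1563,.253]); sh=g-.032*axis(.44)
v,f=pinfit(sh,[('side',-.07,(243.7,201)),('side',.046,(227,166))])
print(v,np.degrees(v[3]),f.round(2),'G',v[:3]+.032*axis(v[3]),'tip',v[:3]-.07*axis(v[3]))
im=vision.capture('top');cv2.imwrite('pics/t13.png',im);crop(im,240,190,100,80,8,'pics/t13c.png')
E
```

```text
[ 0.39006633 -0.15162973  0.22587792  0.49524119] 28.375230223515167 [ 0.18  0.18 -0.21 -0.11  0.31  0.04  0.18] G [ 0.37562765 -0.15640487  0.25403325] tip [ 0.42165093 -0.14118412  0.16428813]
```

View pics/t13c.png

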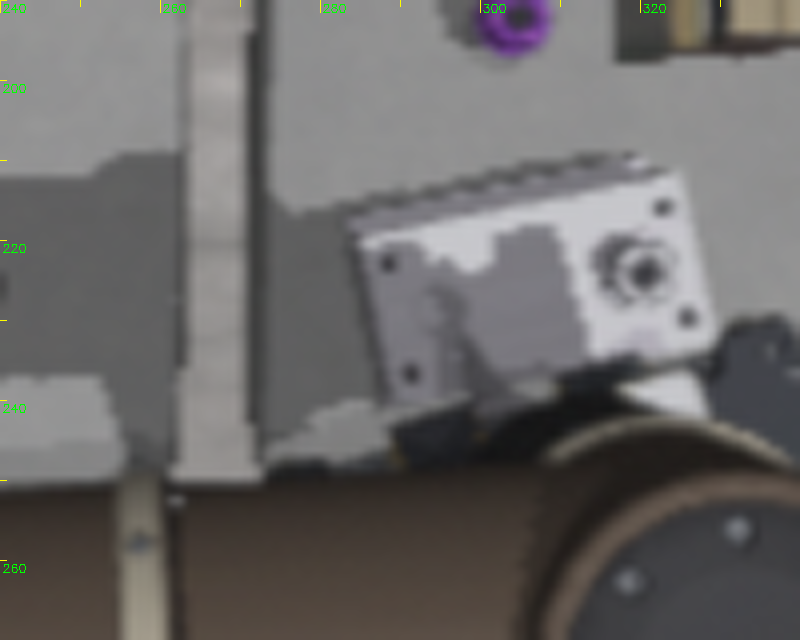

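```bash
python3 -m handwheel '[[[0.87,0.8,0,0],[0.87,0.8,0,0],[0.87,0.8,0,0],[0.87,0.8,0,0],[0.87,0.8,0,0],[0.87,0.8,0,0],[0.5,0.5,0,0],[0,0,0,0]]]' 10 15;  python3 - <<'E'
from h import *
s=readout.get_state();print(s['tcp_pos'],s['contact_force'],s['eef_rot'],s['gripper_width'])
E
```

```text
time_s: 7.35
tcp_pos: [0.6022, 0.0643, 0.1944]
eef_rot: [61.8, 89.1, 169.8]
contact_force: [-0.2, 0.0, -3.0]
gripper_width: 0.0234
[0.60216322 0.06427356 0.19442457] [-0.16062272  0.02086801 -3.03942587] [ 61.82483507  89.08958318 169.7663782 ] 0.023356378986306783
```

```bash
python3 -m handwheel '[[[0.35,0.08,-0.1,0.05],[0,0,0,0]]]' 10 15;  python3 - <<'E'
from h import *
s=readout.get_state();print(s['tcp_pos'],s['contact_force'],s['eef_rot'],s['gripper_width'])
im=vision.capture('side');crop(im,210,90,110,110,7,'pics/s14.png')
im=vision.capture('top');crop(im,180,120,100,80,8,'pics/t14.png')
E
```

```text
time_s: 7.55
tcp_pos: [0.615, 0.0681, 0.1858]
eef_rot: [70.4, 88.7, 178.7]
contact_force: [-0.1, -0.3, -2.6]
gripper_width: 0.024
[0.61503133 0.06808794 0.18576859] [-0.06953599 -0.32751469 -2.5842146 ] [ 70.4254513   88.70987164 178.68957911] 0.023981152193386562
```

View pics/s14.png

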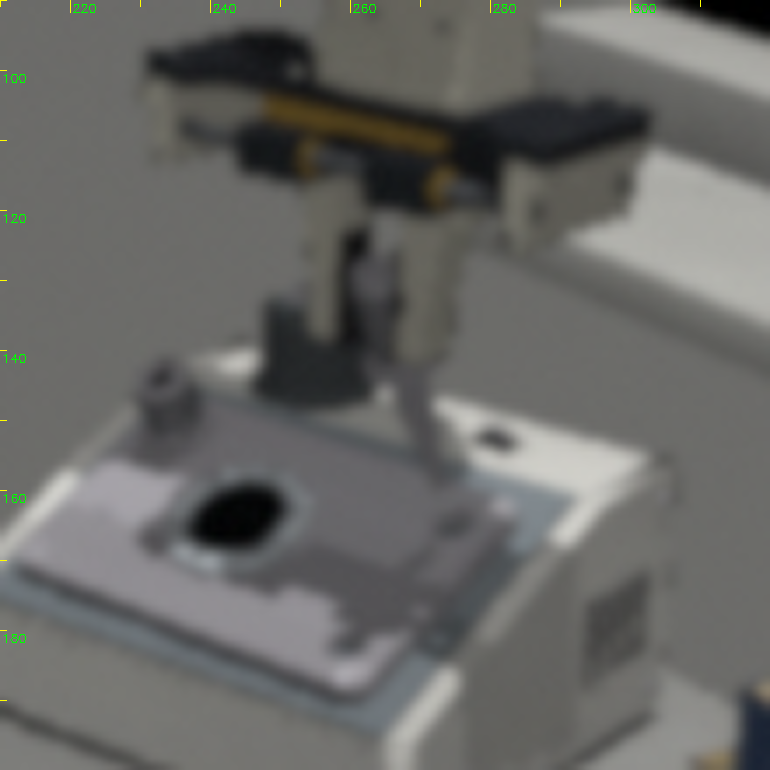

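View pics/t14.png

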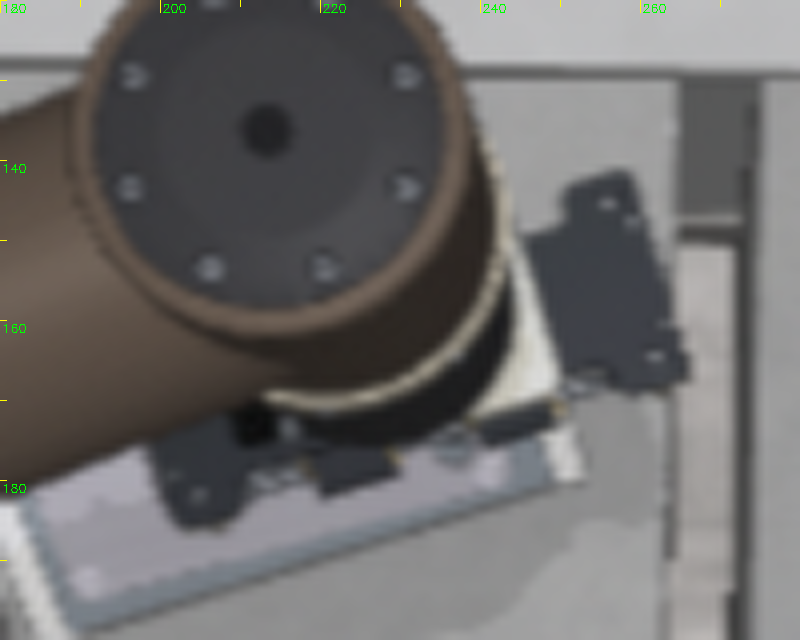

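Run:
```python
from h import *
s=readout.get_state()['tcp_pos']
t=s+np.array([.0477,.0151,-.0458]);print(t,proj('side',t),proj('side',[.6704,.0842,.1175]))
G=s+[.0016,0,.044]
v,f=pinfit(G-.032*axis(.495),[('side',-.07,(271.7,157)),('side',.046,(263.3,128.5))])
print(v,np.degrees(v[3]),f.round(2),'tip',v[:3]-.07*axis(v[3]))
im=vision.capture('side');crop(im,250,110,50,70,10,'pics/s15.png')
```

```text
[0.66174264 0.08257879 0.14100562] [272.69060213 158.1125869 ] [274.43568575 164.75599564]
[0.63197458 0.07435193 0.20403164 0.47211363] 27.05011841859699 [ 0.77  0.67 -0.73 -0.56  0.19  0.21  0.14] tip [0.66219847 0.08434752 0.141689  ]
```

View pics/s15.png

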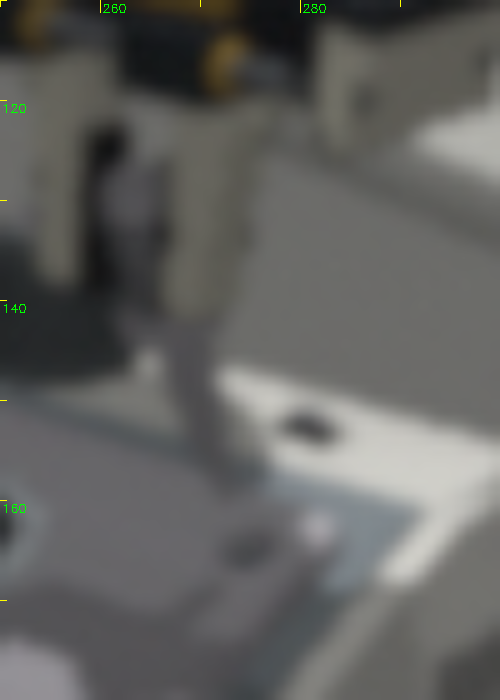

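```bash
python3 -m handwheel '[[[0.13,0.03,-0.27,0],[0.13,0.03,-0.27,0],[0.13,0.03,-0.27,0],[0,0,0,0]]]' 10 12;  python3 - <<'E'
from h import *
s=readout.get_state();print(s['tcp_pos'],s['contact_force'],s['eef_rot'],s['gripper_width'])
t=s['tcp_pos']+np.array([.0477,.0151,-.0458]);print(t, 'depth',(np.array([.6704,.0842,.1175])-t)@axis(np.radians(25)))
d=t-np.array([.6704,.0842,.1175]); print('off x',d@np.array([.949*.9063,.314*.9063,.4226]),'y',d@YP)
im=vision.capture('side');crop(im,230,100,80,80,9,'pics/s16.png')
E
```

```text
time_s: 8.1
tcp_pos: [0.6303, 0.0705, 0.1531]
eef_rot: [64.6, 88.9, 172.7]
contact_force: [0.7, 0.5, -0.7]
gripper_width: 0.0237
[0.63031627 0.07045822 0.15310234] [ 0.6942672   0.45775946 -0.7030678 ] [ 64.58246989  88.90961577 172.73820934] 0.0236912664435586
[0.67801627 0.08555822 0.10730234] depth 0.012478437828908055
off x 0.002627582492971094 y -0.00110192758884611
```

View pics/s16.png

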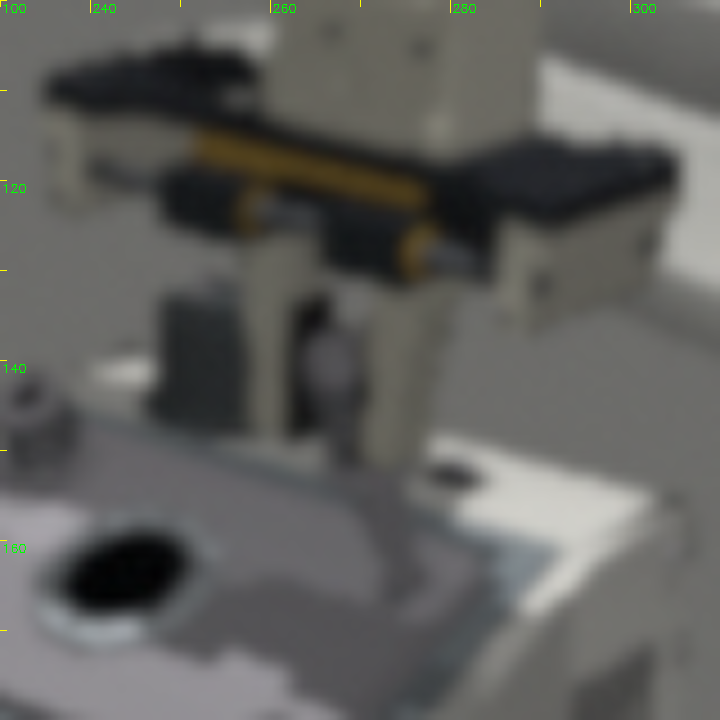

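```bash
python3 -m handwheel '[[[0.12,0.045,-0.2,0],[0.12,0.045,-0.2,0],[0,0,0,0]]]' 10 20;  python3 -m handwheel '[[[0.12,0.045,-0.2,0],[0.12,0.045,-0.2,0],[0,0,0,0]]]'
python3 - <<'E'
from h import *
s=readout.get_state();print(s['tcp_pos'],s['contact_force'],s['eef_rot'],s['gripper_width'])
im=vision.capture('side');crop(im,230,100,80,80,9,'pics/s17.png')
E
```

```text
time_s: 8.45
tcp_pos: [0.6403, 0.0747, 0.1369]
eef_rot: [62.7, 88.9, 170.9]
contact_force: [0.8, 1.6, -2.0]
gripper_width: 0.0237
time_s: 8.75
tcp_pos: [0.649, 0.0797, 0.1208]
eef_rot: [60.5, 88.8, 168.7]
contact_force: [0.6, 1.7, -2.8]
gripper_width: 0.0235
[0.64897424 0.07972606 0.1207523 ] [ 0.5939213   1.74344761 -2.83836754] [ 60.46198724  88.79444747 168.68000243] 0.02352961695237014
```

View pics/s17.png

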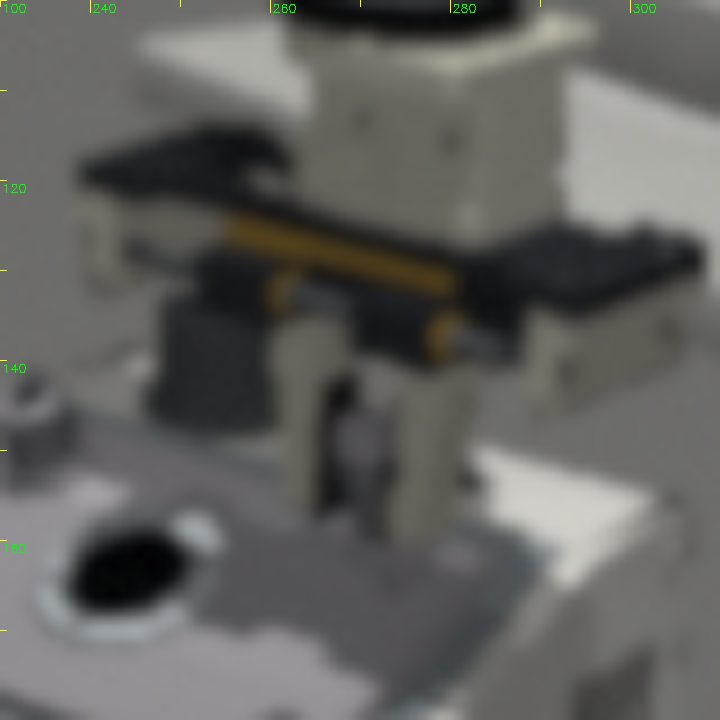

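```bash
python3 -m handwheel '[[[0.1,0.01,-0.15,0],[0.1,0.01,-0.15,0],[0,0,0,0]]]' 10 25;  python3 - <<'E'
from h import *
s=readout.get_state();print(s['tcp_pos'],s['contact_force'],s['eef_rot'],s['gripper_width'])
im=vision.capture('side');crop(im,230,110,80,80,9,'pics/s18.png')
E
```

```text
time_s: 9.1
tcp_pos: [0.6556, 0.0821, 0.1102]
eef_rot: [56.0, 88.7, 164.3]
contact_force: [0.1, 1.3, -2.8]
gripper_width: 0.0234
[0.65555235 0.08207594 0.1102038 ] [ 0.0774592   1.26172189 -2.80083166] [ 55.99436925  88.7054649  164.261623  ] 0.023364748215741235
```

View pics/s18.png

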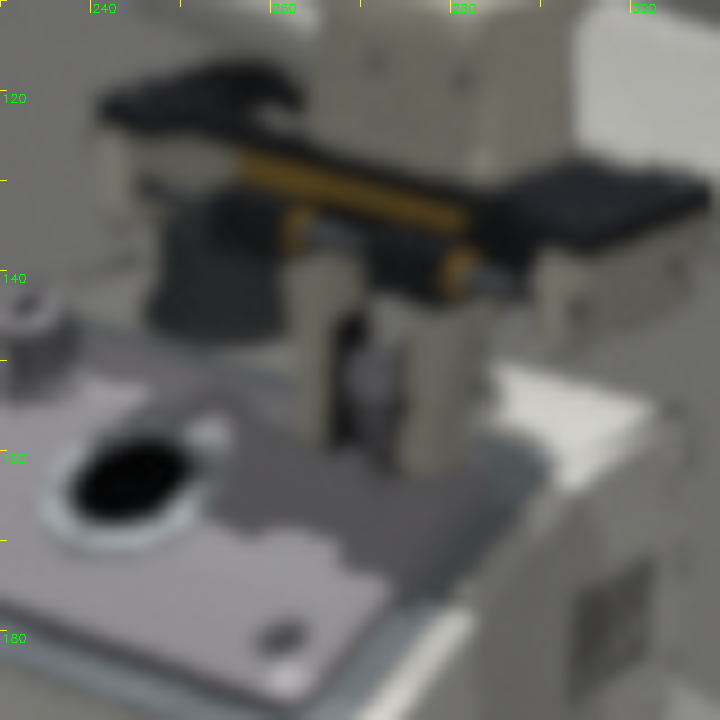

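```bash
python3 -m handwheel '[[[0.06,-0.01,-0.14,0],[0,0,0,0]]]' 10 30; python3 -m handwheel '[[[0.03,0,-0.08,0],[0,0,0,0]]]';  python3 - <<'E'
from h import *
s=readout.get_state();print(s['tcp_pos'],s['contact_force'],s['eef_rot'],s['gripper_width'])
im=vision.capture('side');crop(im,230,110,80,80,9,'pics/s19.png')
E
```

```text
time_s: 9.35
tcp_pos: [0.6575, 0.0827, 0.106]
eef_rot: [51.6, 88.7, 159.9]
contact_force: [-0.3, 0.8, -4.5]
gripper_width: 0.0235
time_s: 9.55
tcp_pos: [0.6577, 0.0828, 0.106]
eef_rot: [52.5, 88.7, 160.9]
contact_force: [-1.6, 1.3, -4.5]
gripper_width: 0.0232
[0.65771261 0.08276494 0.10602813] [-1.64462608  1.34822976 -4.50719751] [ 52.49830081  88.70117334 160.85652571] 0.02318570648057033
```

View pics/s19.png

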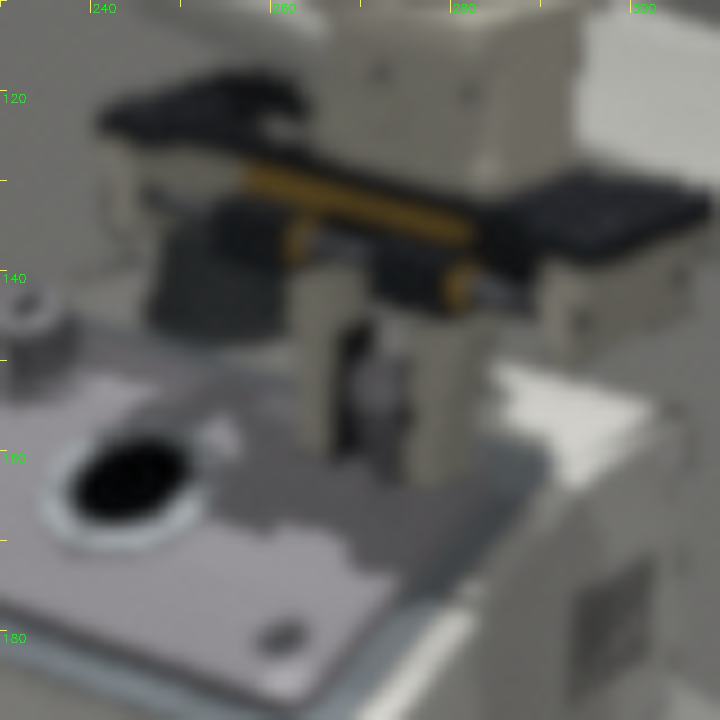

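```bash
python3 -m handwheel '[[[0.12,0.03,-0.25,0],[0,0,0,0]]]' 10 30
python3 - <<'E'
from h import *
im=vision.capture('side');crop(im,230,110,80,80,9,'pics/s20.png')
E
```

```text
time_s: 9.8
tcp_pos: [0.6624, 0.0845, 0.1021]
eef_rot: [47.8, 88.8, 156.3]
contact_force: [-1.6, 1.4, -5.5]
gripper_width: 0.0234
```

View pics/s20.png

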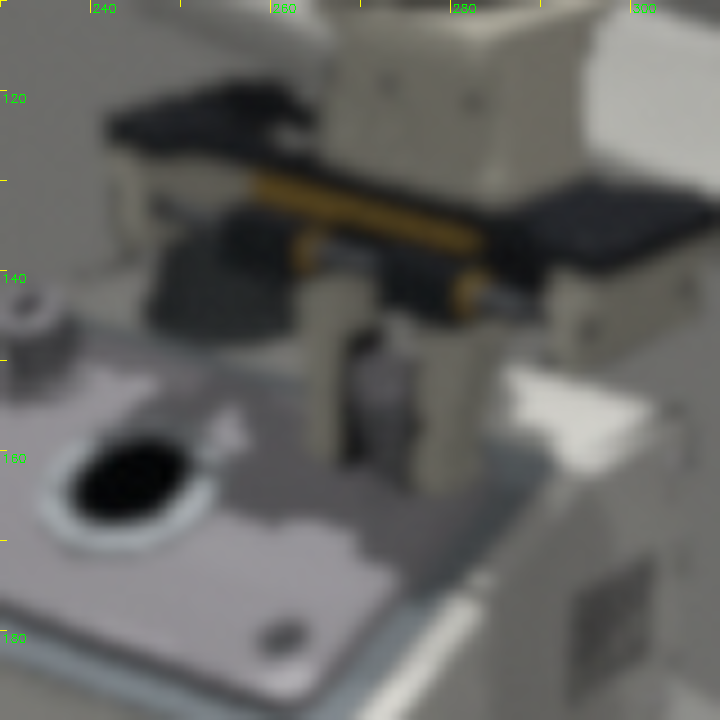

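Run:
```python
from h import *
print(proj('side',[.6044,.0646,.0854]),proj('side',[.6088,.0638,.0872]))
s=readout.get_state()['tcp_pos'];print(s)
G=s+[.0016,0,.044];print('G',G,'target',[.6614,.0812,.1483])
P=np.array([.6742,.0854,.1193]);a=axis(np.radians(25))
print('G height above face along n',(G-P)@a,' up-slope',(G-P)@np.array([.8601,.2846,.4226]),'y',(G-P)@YP)
for ss in(.032,.046): print(ss,proj('side',P+ss*a))
im=vision.capture('side');crop(im,245,140,50,55,12,'pics/s21.png')
```

```text
[259.44214961 181.77989933] [260.87473297 180.98395557]
[0.66233245 0.08439321 0.10217553]
G [0.66393245 0.08439321 0.14617553] target [0.6614, 0.0812, 0.1483]
G height above face along n 0.02861090509235663  up-slope 0.002239945755225607 y 0.0022680581019945668
0.032 [272.96438131 155.96964515]
0.046 [271.93363374 152.44846451]
```

View pics/s21.png

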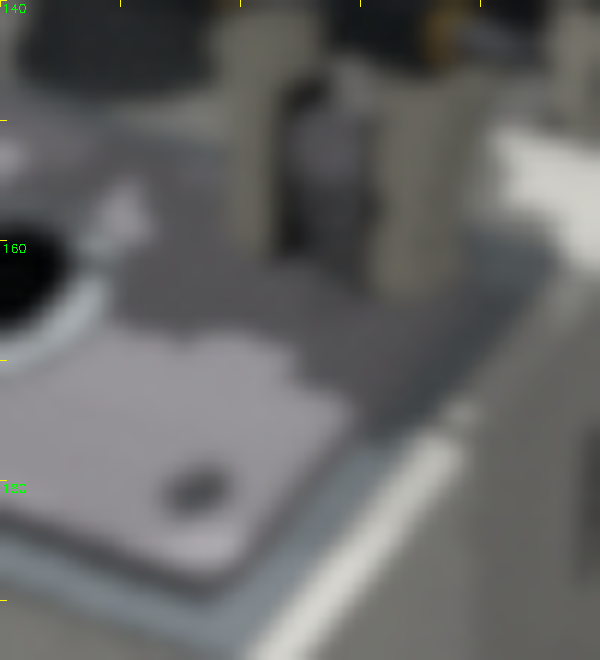

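```bash
python3 -m handwheel '[[[0,0,0,0],[0,0,0,0],[0,0,0,0],[0,0,0.5,0],[-0.2,0,0.7,0],[-0.3,0,0.7,0],[-1,-0.3,0.5,0],[-1,-0.5,0,0]]]' 50 15
python3 - <<'E'
from h import *
s=readout.get_state();print(s['tcp_pos'],s['contact_force'],s['eef_rot'],s['gripper_width'])
im=vision.capture('side');crop(im,225,110,80,80,9,'pics/s22.png')
im=vision.capture('top');crop(im,180,120,90,75,8,'pics/t22.png')
E
```

```text
time_s: 10.7
tcp_pos: [0.5659, 0.0492, 0.1963]
eef_rot: [66.0, 88.9, 174.3]
contact_force: [-0.5, 0.4, 1.3]
gripper_width: 0.0497
[0.56586433 0.04915765 0.19628802] [-0.50999327  0.41432962  1.33326252] [ 65.98952212  88.93249567 174.34550799] 0.04973363005371188
```

View pics/s22.png

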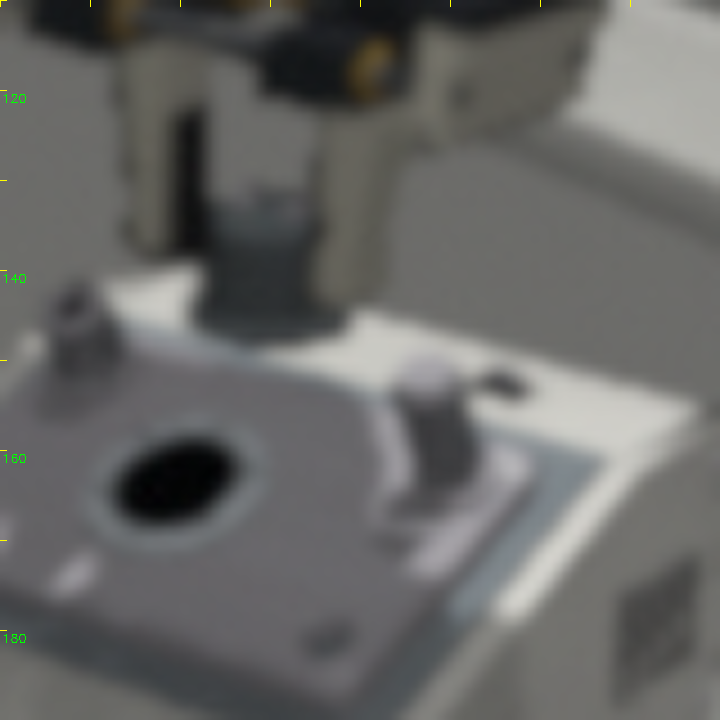

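View pics/t22.png

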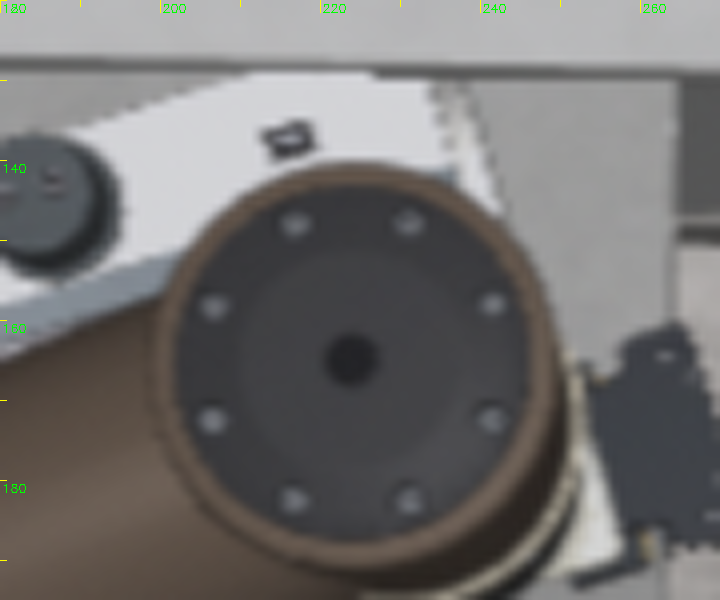

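```bash
python3 -m handwheel '[[[-0.42,-0.97,0,0],[-0.42,-0.97,0,0],[-0.42,-0.97,0,0],[-0.42,-0.97,0,0],[-0.42,-0.97,0,0],[-0.42,-0.97,0,0],[-0.42,-0.8,0,0],[0,0,0,0]]]' 50 15
python3 - <<'E'
from h import *
s=readout.get_state();print(s['tcp_pos'],s['contact_force'],s['eef_rot'],s['gripper_width'])
im=vision.capture('side');crop(im,225,130,80,70,10,'pics/s23.png')
im=vision.capture('top');crop(im,170,125,90,75,8,'pics/t23.png')
E
```

```text
time_s: 11.6
tcp_pos: [0.4399, -0.2285, 0.1964]
eef_rot: [75.9, 89.1, -175.7]
contact_force: [-0.3, 0.6, 0.6]
gripper_width: 0.0501
[ 0.43992432 -0.22853561  0.19639199] [-0.30256309  0.59912463  0.55247429] [  75.94857534   89.05807303 -175.66046534] 0.05012441973813245
```

View pics/s23.png

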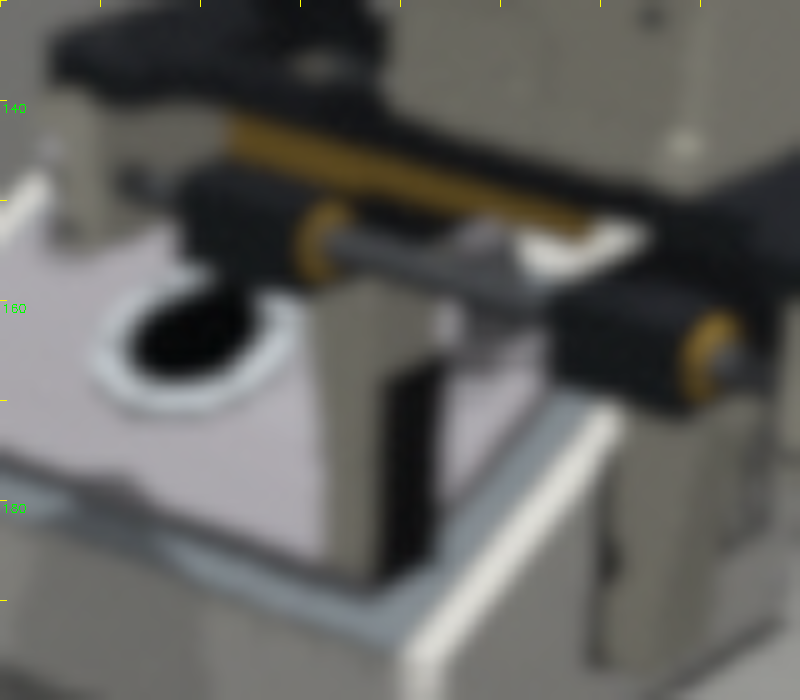

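View pics/t23.png

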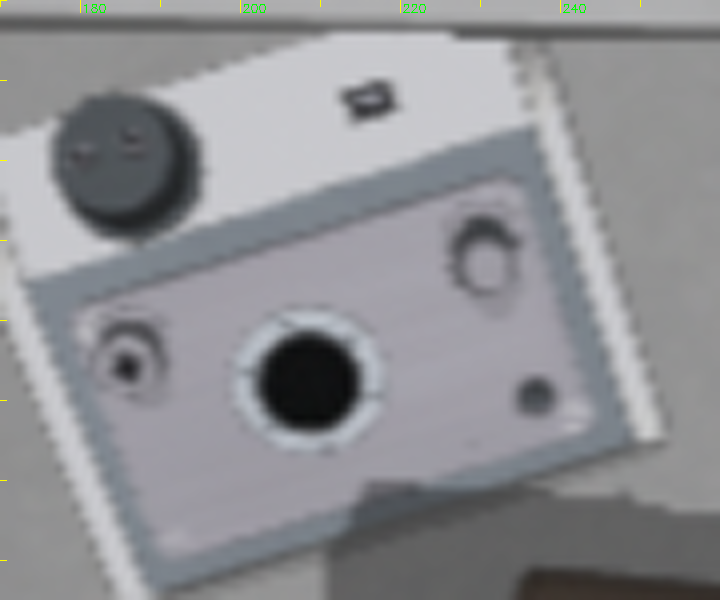

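Run:
```python
from h import *
print(proj('top',[.6088,.0638,.0872]),proj('top',[.6044,.0646,.0854]))
print(tri((237.0,174.5),(261.5,180.9)))
P=np.array([.6742,.0854,.1193]);a=axis(np.radians(25))
for s in(0,.004,.046,.054): print(s,proj('top',P+s*a),proj('side',P+s*a))
```

```text
[237.10412746 174.32785321] [236.88257796 175.63257084]
(array([0.60920462, 0.06342681, 0.08750308]), np.float64(0.0025073166491780753))
0 [230.52108218 154.08149138] [275.25823182 163.81253857]
0.004 [230.56337968 154.3870422 ] [274.97613183 162.84750804]
0.046 [231.02354345 157.71175525] [271.93363374 152.44846451]
0.054 [231.11465675 158.37017624] [271.33700519 150.41115949]
```

```bash
python3 -m handwheel '[[[0.17,0.19,-0.4,0],[0,0,-0.5,0],[0,0,-0.5,0],[0,0,0,0]]]' 50 15
python3 - <<'E'
from h import *
s=readout.get_state();print(s['tcp_pos'],s['contact_force'],s['eef_rot'],s['gripper_width'])
im=vision.capture('side');crop(im,235,160,80,75,9,'pics/s24.png')
E
```

```text
time_s: 12.1
tcp_pos: [0.4518, -0.2169, 0.1396]
eef_rot: [80.5, 89.3, -171.0]
contact_force: [-0.1, -0.7, 0.7]
gripper_width: 0.0505
[ 0.45182146 -0.2168562   0.13962088] [-0.10562159 -0.68197245  0.71295134] [  80.45264496   89.29193265 -170.96748074] 0.05049577875589219
```

View pics/s24.png

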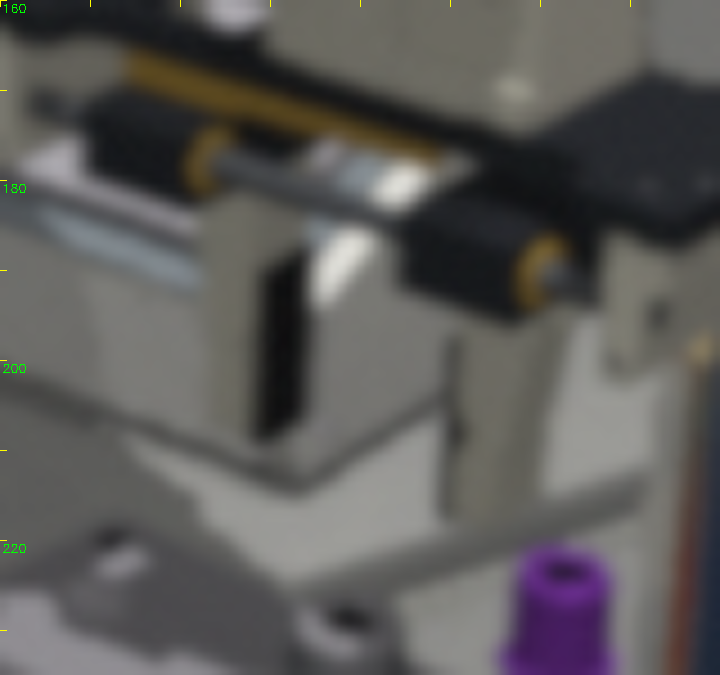

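```bash
python3 -m handwheel '[[[-0.12,-0.1,-0.3,0],[0,0,-0.3,0],[0,0,-0.3,0],[0,0,0,0],[0,0,0,0]]]' 50 15
python3 - <<'E'
from h import *
s=readout.get_state();print(s['tcp_pos'],s['contact_force'],s['eef_rot'],s['gripper_width'])
E
```

```text
time_s: 12.65
tcp_pos: [0.4503, -0.221, 0.1054]
eef_rot: [104.9, 89.6, -146.3]
contact_force: [-0.7, -0.1, -0.7]
gripper_width: 0.0503
[ 0.45027071 -0.22100281  0.10535985] [-0.73414207 -0.12728847 -0.66329413] [ 104.93366974   89.58195127 -146.3188479 ] 0.050282557468066966
```

```bash
python3 -m handwheel '[[[-0.09,0,-0.2,0],[0,0,-0.2,0],[0,0,-0.2,0],[0,0,0,0]]]' 50 15
python3 - <<'E'
from h import *
s=readout.get_state();print(s['tcp_pos'],s['contact_force'],s['eef_rot'],s['gripper_width'])
im=vision.capture('side');crop(im,230,180,80,75,9,'pics/s25.png')
E
```

```text
time_s: 13.05
tcp_pos: [0.447, -0.2211, 0.0805]
eef_rot: [119.3, 89.7, -131.9]
contact_force: [-0.3, 0.2, 0.4]
gripper_width: 0.0496
[ 0.44700848 -0.22111959  0.08048295] [-0.27637619  0.24103754  0.35651441] [ 119.33326394   89.67405893 -131.92961349] 0.049571554326894855
```

View pics/s25.png

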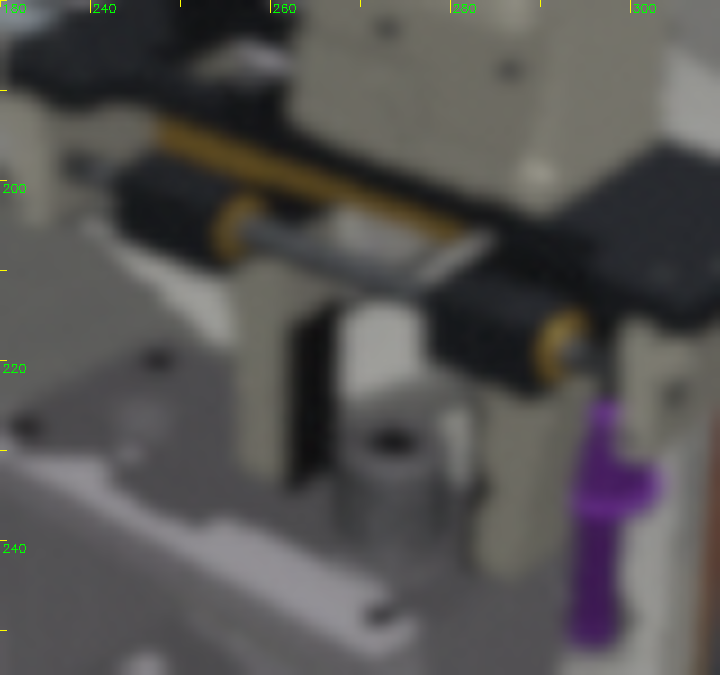

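```bash
python3 -m handwheel '[[[0,0,0,0],[0,0,0,0],[0,0,0,0],[0,0,0,0]]]' 10 15; python3 -m handwheel '[[[0,0,0.3,0],[0,0,0.3,0],[0,0,0.3,0],[0,0,0.2,0],[0,0,0,0],[0,0,0,0]]]'
python3 - <<'E'
from h import *
s=readout.get_state();print(s['tcp_pos'],s['contact_force'],s['eef_rot'],s['gripper_width'])
im=vision.capture('side');crop(im,230,160,80,80,9,'pics/s26.png')
E
```

```text
time_s: 13.5
tcp_pos: [0.448, -0.2213, 0.0816]
eef_rot: [134.2, 89.7, -117.0]
contact_force: [-0.5, 0.1, -1.1]
gripper_width: 0.0256
time_s: 14.1
tcp_pos: [0.4479, -0.2213, 0.1301]
eef_rot: [144.9, 89.7, -106.4]
contact_force: [-0.2, -0.1, -2.6]
gripper_width: 0.0258
[ 0.44785699 -0.22131664  0.13014069] [-0.22832752 -0.11567462 -2.63090457] [ 144.87989729   89.71241065 -106.36139351] 0.025787210699725227
```

View pics/s26.png

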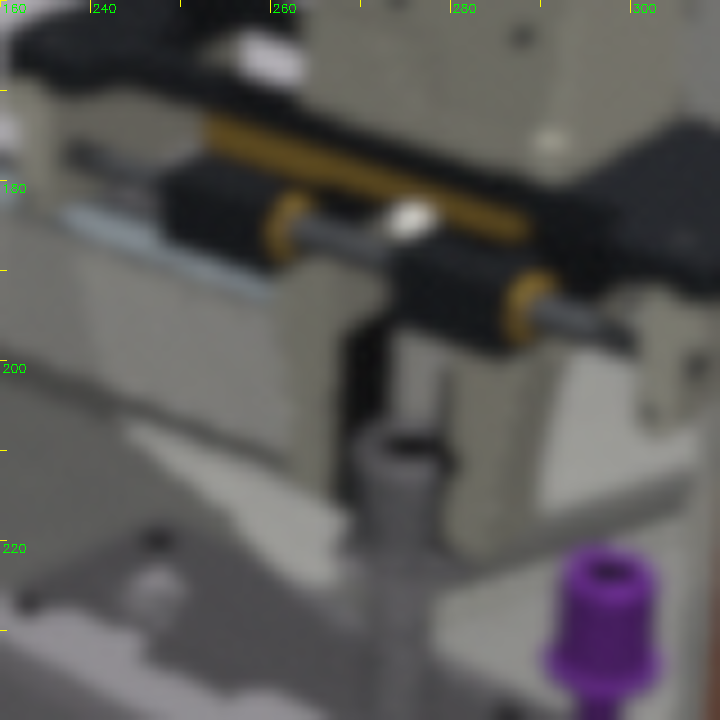

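```bash
python3 -m handwheel '[[[0,0,-0.09,0],[0,0,0,0],[-0.21,-0.07,0,0],[-0.21,-0.07,0,0],[0,0,0,0],[-0.17,-0.06,-0.04,0],[-0.17,-0.06,-0.05,0],[0,0,0,0]]]' 10 10
python3 - <<'E'
from h import *
s=readout.get_state();print(s['tcp_pos'],s['contact_force'],s['eef_rot'],s['gripper_width'])
print((s['tcp_pos']-[.4475,-.2212,0])@XP,s['tcp_pos'][2]-.1301+.0775)
im=vision.capture('side');crop(im,210,160,80,80,9,'pics/s27.png')
E
```

```text
time_s: 14.95
tcp_pos: [0.4145, -0.2321, 0.1208]
eef_rot: [130.2, 89.7, -121.1]
contact_force: [1.7, 0.7, -0.8]
gripper_width: 0.0257
[ 0.41445122 -0.23211863  0.12082771] [ 1.72189381  0.6627868  -0.83891162] [ 130.17183696   89.7351928  -121.07102558] 0.025693231317610664
-0.03480572378964049 0.06822770942360477
```

View pics/s27.png

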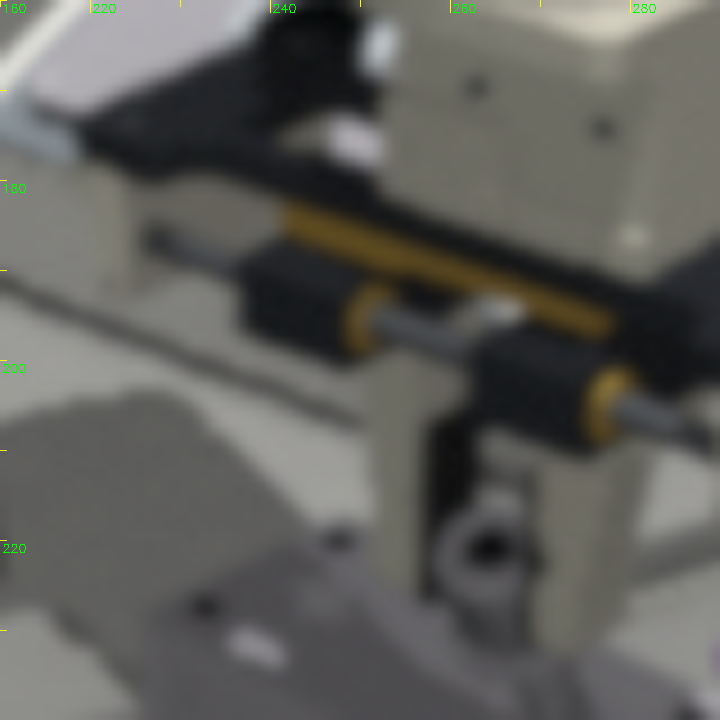

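```bash
python3 -m handwheel '[[[0,0,0.5,0],[0,0,0.7,0],[0,0,0.7,0],[0,0,0,0],[0,0,0,0]]]' 10 20
python3 - <<'E'
from h import *
s=readout.get_state();print(s['tcp_pos'],s['contact_force'],s['eef_rot'],s['gripper_width'])
im=vision.capture('side');crop(im,220,130,70,80,10,'pics/s28.png')
E
```

```text
time_s: 15.5
tcp_pos: [0.412, -0.2326, 0.1984]
eef_rot: [98.9, 89.5, -152.4]
contact_force: [-0.7, 0.0, -2.1]
gripper_width: 0.0257
[ 0.41197984 -0.23257515  0.19838289] [-0.74018872  0.02143065 -2.11614597] [  98.93523245   89.45981954 -152.35597773] 0.025724562480167076
```

View pics/s28.png

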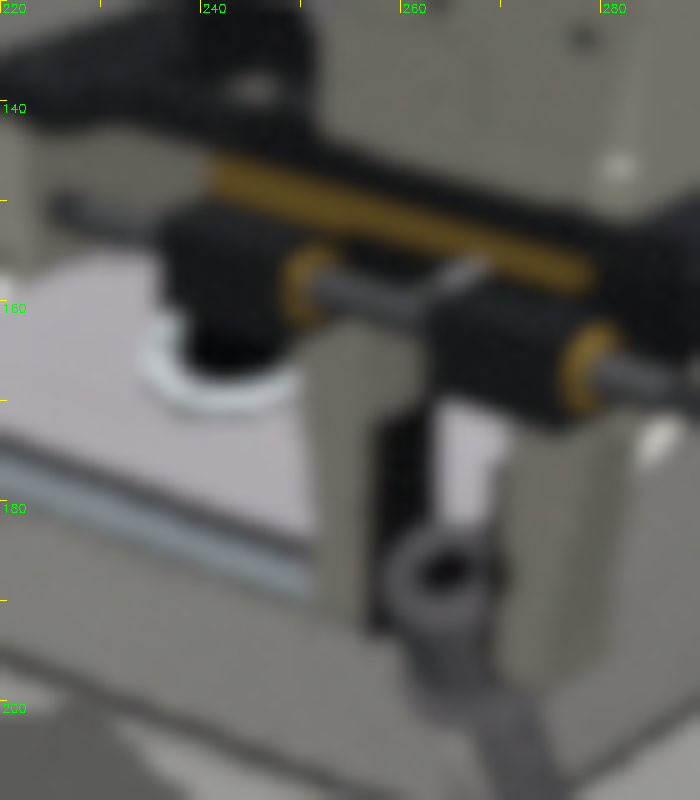

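Run:
```python
from h import *
im=vision.capture('side');crop(im,240,170,60,60,12,'pics/s29.png')
```

```text
(no output)
```

View pics/s29.png

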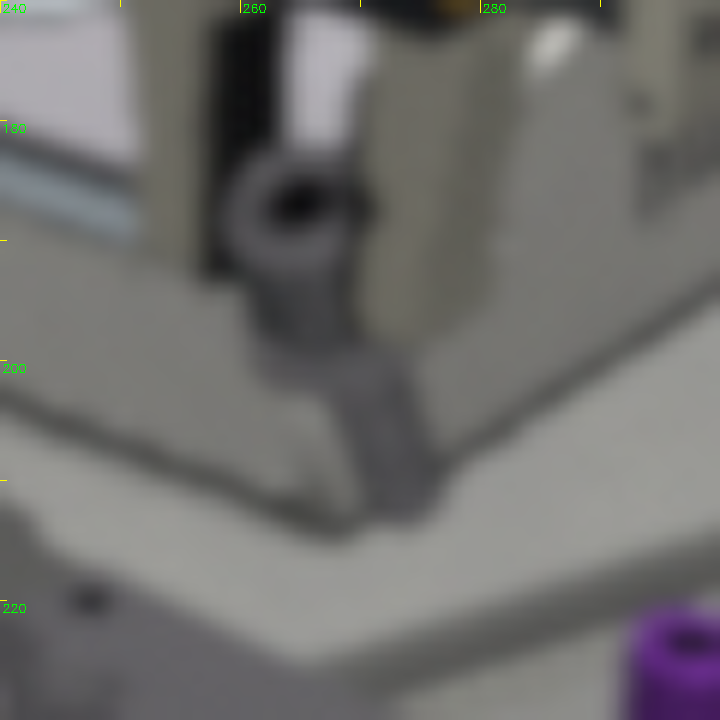

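Run:
```python
from h import *
s=readout.get_state()['tcp_pos'];print(s)
G=s+[.0016,0,.044]; sh=G-.029*axis(.44)
v,f=pinfit(sh,[('side',-.05,(273.6,211.8)),('side',.032,(264.5,187.2))])
tip=v[:3]-.05*axis(v[3])
print(v,np.degrees(v[3]),f.round(2),'tip',tip,'tip-s',tip-s,'sh-s',v[:3]-s)
```

```text
[ 0.41195755 -0.23269167  0.19806202]
[ 0.42403431 -0.22838255  0.21191205  0.48315219] 27.682581612789672 [ 0.44  0.29 -0.38 -0.34 -0.13  0.04 -0.39] tip [ 0.44608818 -0.22108893  0.16763531] tip-s [ 0.03413063  0.01160275 -0.03042671] sh-s [0.01207676 0.00430913 0.01385003]
```

```bash
python3 -m handwheel '[[[0.48,0.93,0,0],[0.48,0.93,0,0],[0.48,0.93,0,0],[0.48,0.93,0,0],[0.48,0.93,0,0],[0.48,0.93,0,0],[0.4,0.7,0,0],[0,0,0,0]]]' 10 20
python3 - <<'E'
from h import *
s=readout.get_state();print(s['tcp_pos'],s['contact_force'],s['eef_rot'],s['gripper_width'])
E
```

```text
time_s: 16.4
tcp_pos: [0.5418, 0.0271, 0.1894]
eef_rot: [91.2, 88.6, -160.4]
contact_force: [-0.3, -0.8, -1.5]
gripper_width: 0.0255
[0.54178046 0.02713464 0.18942355] [-0.27842749 -0.8277813  -1.51506756] [  91.2442433    88.6283505  -160.35241161] 0.025548620406756095
```

```bash
python3 -m handwheel '[[[0.2,0.25,-0.2,0],[0,0,-0.2,0],[0,0,0,0],[0,0,0,0]]]' 10 20
python3 - <<'E'
from h import *
s=readout.get_state();print(s['tcp_pos'],s['contact_force'],s['eef_rot'],s['gripper_width'])
im=vision.capture('side');crop(im,230,120,70,75,10,'pics/s30.png')
t=s['tcp_pos']+np.array([.0341,.0116,-.0304]);print(t,proj('side',t))
d=t-np.array([.609,.0636,.0873]);print('n',d@axis(np.radians(25)),'x',d@np.array([.8601,.2846,.4226]),'y',d@YP)
E
```

```text
time_s: 16.8
tcp_pos: [0.5483, 0.0371, 0.1685]
eef_rot: [91.5, 88.2, -160.1]
contact_force: [0.1, -0.4, -0.1]
gripper_width: 0.0253
[0.54827348 0.03708841 0.16846203] [ 0.05690376 -0.36992239 -0.05829161] [  91.47032509   88.22481943 -160.11117626] 0.025288287071414794
[0.58237348 0.04868841 0.13806203] [256.54066051 168.38912208]
n 0.058668522159788496 x -0.0056932776923169556 y -0.005796915457200682
```

View pics/s30.png

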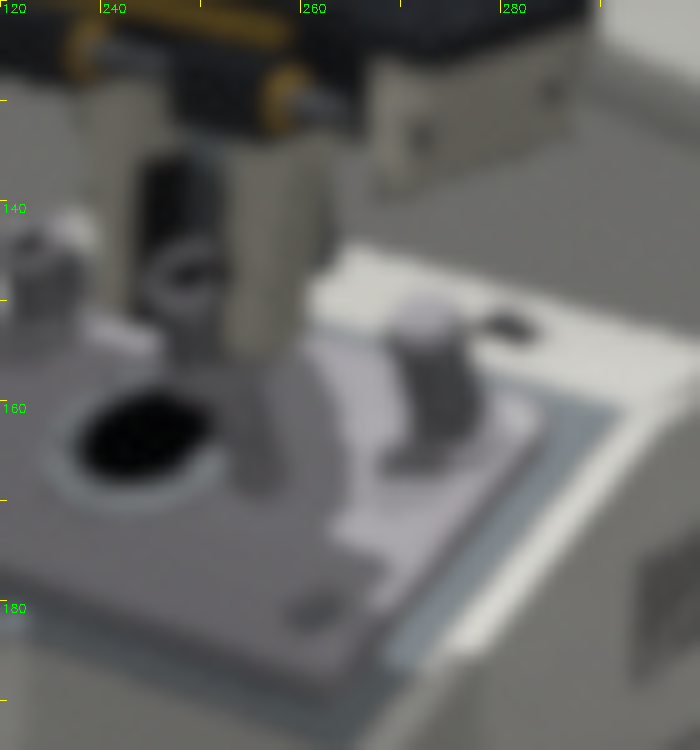

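```bash
python3 -m handwheel '[[[0.17,0.12,-0.28,0],[0.17,0.12,-0.28,0],[0.17,0.12,-0.28,0],[0,0,0,0]]]' 10 20
python3 - <<'E'
from h import *
s=readout.get_state();print(s['tcp_pos'],s['contact_force'],s['eef_rot'],s['gripper_width'])
im=vision.capture('side');crop(im,230,120,70,75,10,'pics/s31.png')
t=s['tcp_pos']+np.array([.0341,.0116,-.0304]);print(t,proj('side',t))
d=t-np.array([.609,.0636,.0873]);print('n',d@axis(np.radians(25)),'x',d@np.array([.8601,.2846,.4226]),'y',d@YP)
E
```

```text
time_s: 17.25
tcp_pos: [0.5703, 0.0515, 0.1326]
eef_rot: [90.8, 88.3, -160.9]
contact_force: [-0.9, 0.6, -1.2]
gripper_width: 0.0253
[0.57028295 0.05148256 0.13257924] [-0.94182688  0.60611028 -1.24441465] [  90.77343229   88.32273566 -160.93968559] 0.025345286189822146
[0.60438295 0.06308256 0.10217924] [259.87815723 176.66676581]
n 0.015406405566835436 x 0.0021695783788095962 y 0.0009584440909984882
```

View pics/s31.png

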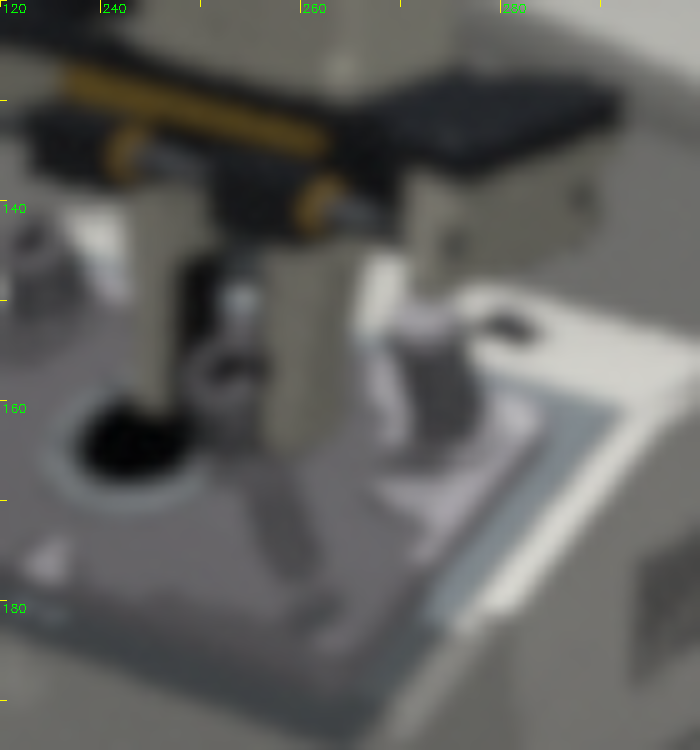

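```bash
python3 -m handwheel '[[[0.1,0.02,-0.25,0],[0.1,0.02,-0.25,0],[0,0,0,0]]]' 10 20
python3 - <<'E'
from h import *
s=readout.get_state();print(s['tcp_pos'],s['contact_force'],s['eef_rot'],s['gripper_width'])
im=vision.capture('side');crop(im,230,120,70,75,10,'pics/s32.png')
t=s['tcp_pos']+np.array([.0341,.0116,-.0304]);print(t,proj('side',t))
d=t-np.array([.609,.0636,.0873]);print('n',d@axis(np.radians(25)),'x',d@np.array([.8601,.2846,.4226]),'y',d@YP)
E
```

```text
time_s: 17.6
tcp_pos: [0.5797, 0.054, 0.1123]
eef_rot: [89.4, 88.5, -162.2]
contact_force: [1.2, 3.3, -1.7]
gripper_width: 0.0254
[0.57966559 0.05401335 0.11234673] [ 1.19828329  3.28205171 -1.720485  ] [  89.44374033   88.48143975 -162.23051476] 0.02539070014007021
[0.61376559 0.06561335 0.08194673] [261.89055324 182.02928623]
n -0.0070310416448119565 x 0.0024095919807336492 y 0.00041516870492334354
```

View pics/s32.png

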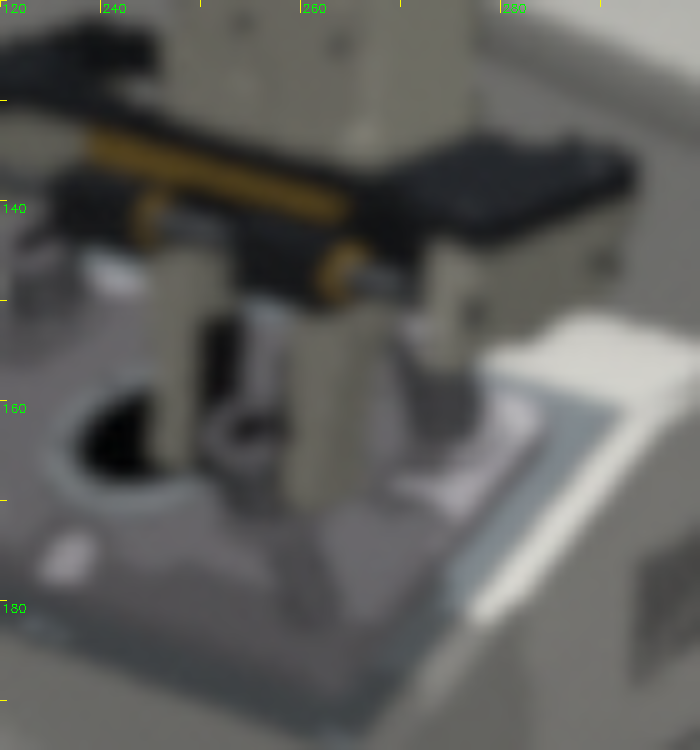

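```bash
python3 -m handwheel '[[[0.08,0.035,-0.17,0],[0.08,0.035,-0.17,0],[0,0,0,0]]]' 10 25
python3 - <<'E'
from h import *
s=readout.get_state();print(s['tcp_pos'],s['contact_force'],s['moment'],s['eef_rot'],s['gripper_width'])
im=vision.capture('side');crop(im,230,120,70,75,10,'pics/s33.png')
E
```

```text
time_s: 17.95
tcp_pos: [0.5868, 0.0571, 0.0988]
eef_rot: [90.1, 88.6, -161.5]
contact_force: [-0.2, 2.4, -1.8]
gripper_width: 0.0255
[0.58682556 0.05711559 0.09879484] [-0.18882338  2.38959471 -1.79197085] [ 0.90565518 -0.37116653  0.08757026] [  90.10014326   88.55181005 -161.54940126] 0.02554501752564769
```

View pics/s33.png

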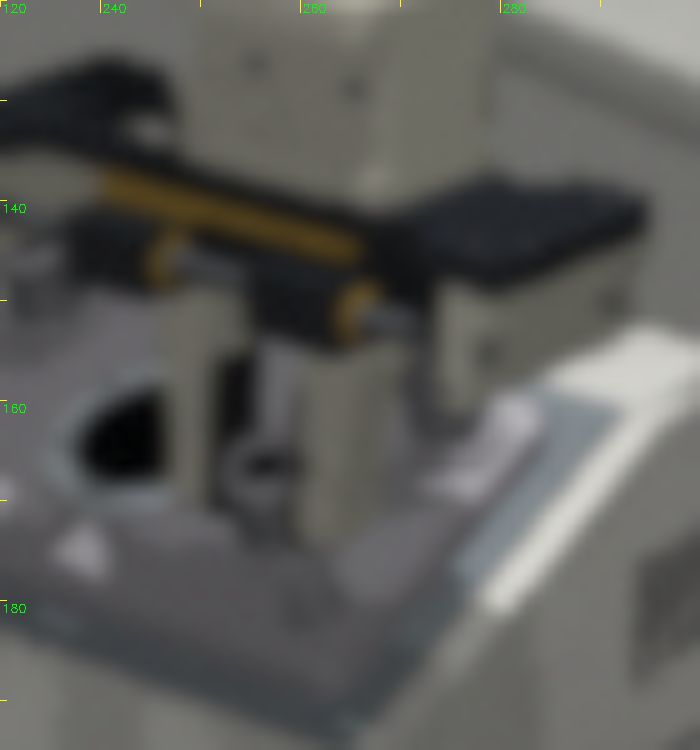

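```bash
python3 -m handwheel '[[[0.08,0.02,-0.17,0],[0.08,0.02,-0.17,0],[0,0,0,0]]]' 10 25
python3 - <<'E'
from h import *
s=readout.get_state();print(s['tcp_pos'],s['contact_force'],s['moment'],s['eef_rot'],s['gripper_width'])
im=vision.capture('side');crop(im,230,120,70,75,10,'pics/s34.png')
E
```

```text
time_s: 18.3
tcp_pos: [0.5937, 0.0595, 0.085]
eef_rot: [88.1, 88.6, -163.6]
contact_force: [0.4, 2.8, -1.8]
gripper_width: 0.0252
[0.59367238 0.05950958 0.08501607] [ 0.42351939  2.76803367 -1.76616001] [ 1.13873924 -0.26716619  0.00459442] [  88.07644063   88.61808876 -163.56174775] 0.02520456840677137
```

View pics/s34.png

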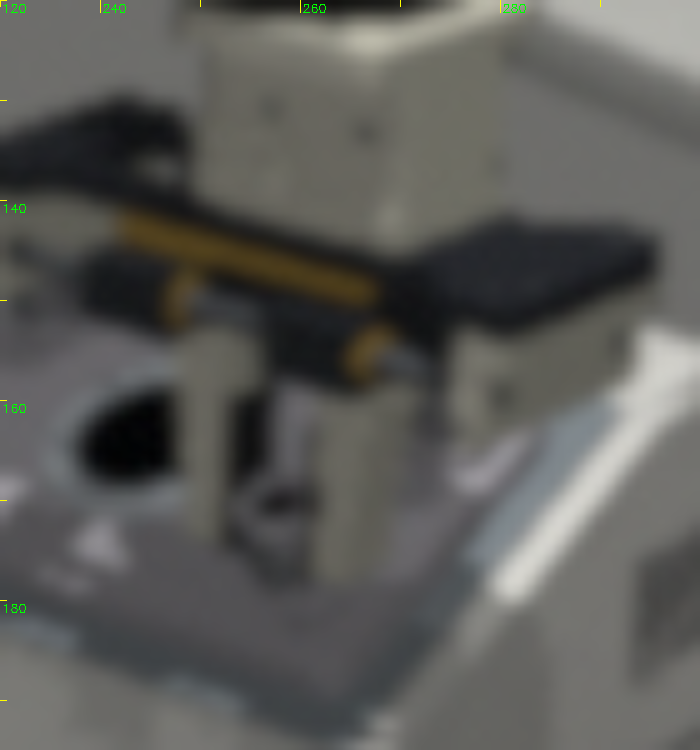

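```bash
python3 -m handwheel '[[[0.07,0.01,-0.14,0],[0.06,0.01,-0.13,0],[0,0,0,0]]]' 10 25
python3 - <<'E'
from h import *
s=readout.get_state();print(s['tcp_pos'],s['contact_force'],s['moment'],s['eef_rot'],s['gripper_width'])
im=vision.capture('side');crop(im,230,120,70,75,10,'pics/s35.png')
E
```

```text
time_s: 18.65
tcp_pos: [0.5988, 0.0614, 0.0745]
eef_rot: [84.9, 88.6, -166.7]
contact_force: [0.9, 2.3, -2.2]
gripper_width: 0.0252
[0.59880669 0.06140872 0.07448354] [ 0.88140381  2.28337647 -2.22759788] [ 0.98784427 -0.22836036  0.05482496] [  84.92222388   88.64969366 -166.70347889] 0.02518691565891732
```

View pics/s35.png

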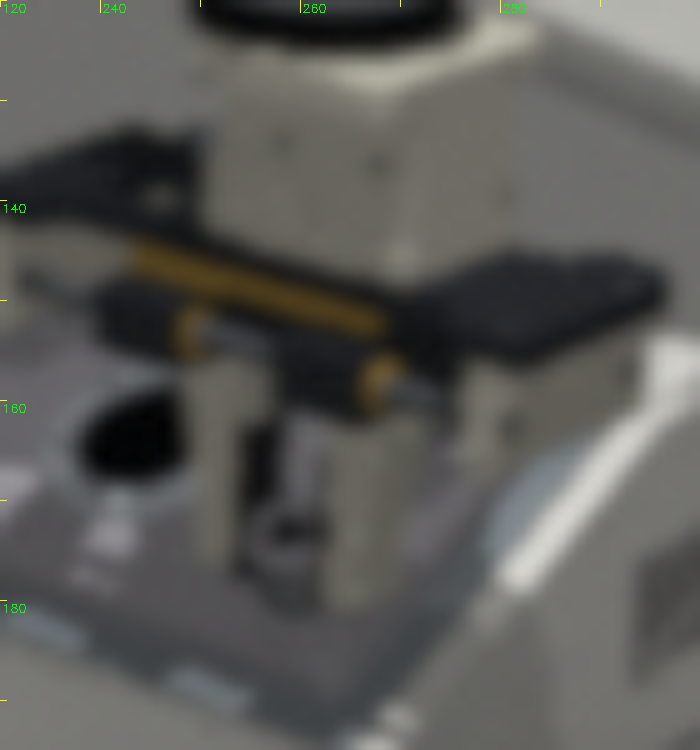

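```bash
python3 -m handwheel '[[[0.06,0.01,-0.14,0],[0,0,0,0]]]' 10 25
python3 - <<'E'
from h import *
s=readout.get_state();print(s['tcp_pos'],s['contact_force'],s['eef_rot'],s['gripper_width'])
H=np.array([.609,.0636,.0873]);print(proj('side',H+.032*axis(np.radians(25))))
im=vision.capture('side');crop(im,235,150,50,50,14,'pics/s36.png')
E
```

```text
time_s: 18.9
tcp_pos: [0.6014, 0.0626, 0.071]
eef_rot: [83.5, 88.7, -168.1]
contact_force: [-0.6, 2.1, -2.3]
gripper_width: 0.0258
[0.60138977 0.06260311 0.07098646] [-0.58647683  2.10131467 -2.26007958] [  83.51572733   88.72814821 -168.06664391] 0.025756073187058366
[258.33782266 173.20217614]
```

View pics/s36.png

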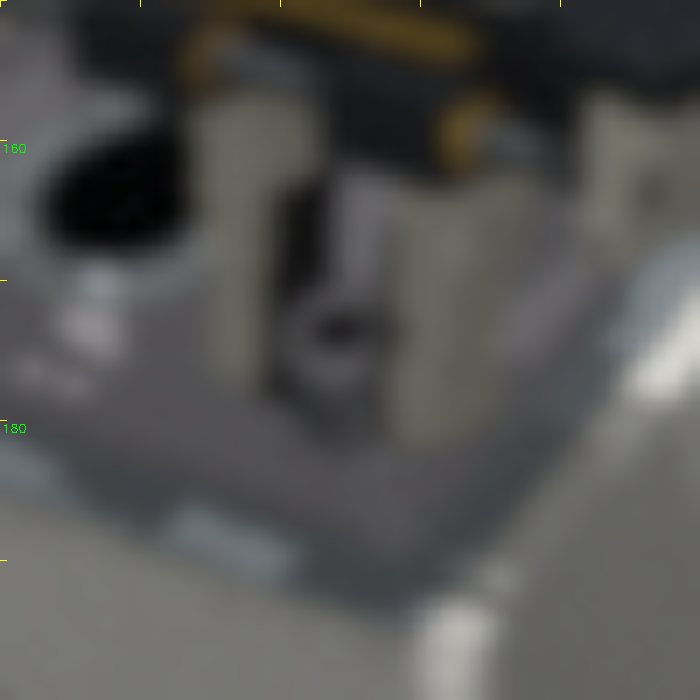

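```bash
python3 -m handwheel '[[[0,0,0,0],[0,0,0,0],[0,0,0,0],[0,0,0.4,0],[-0.2,0,0.7,0],[-0.6,-0.2,0.7,0],[-0.8,-0.5,0.4,0],[0,0,0,0]]]' 48 15
python3 - <<'E'
from h import *
s=readout.get_state();print(s['tcp_pos'],s['contact_force'],s['eef_rot'],s['gripper_width'])
im=vision.capture('side');crop(im,225,130,70,70,10,'pics/s37.png')
E
```

```text
time_s: 19.75
tcp_pos: [0.535, 0.0293, 0.1597]
eef_rot: [94.7, 88.4, -156.9]
contact_force: [1.6, 0.7, 1.2]
gripper_width: 0.0479
[0.5350324  0.02934955 0.159723  ] [1.58745883 0.68686862 1.1748499 ] [  94.74654182   88.40922612 -156.9179    ] 0.04788897825746936
```

View pics/s37.png

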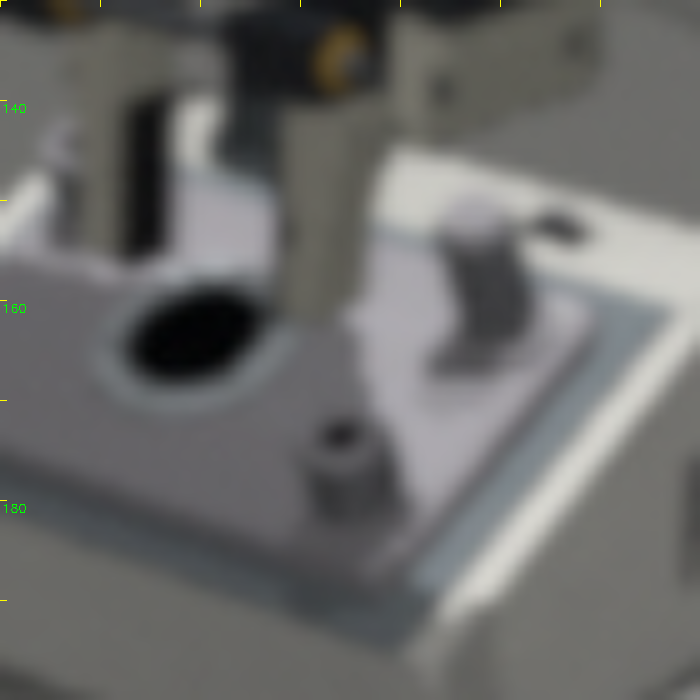

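```bash
python3 -m handwheel '[[[-0.3,-0.95,0.4,0],[-0.3,-0.95,0,0],[-0.3,-0.95,0,0],[-0.3,-0.95,0,0],[-0.3,-0.95,0,0],[0,0,0,0]]]' 48 15
python3 - <<'E'
from h import *
s=readout.get_state();print(s['tcp_pos'],s['eef_rot'])
im=vision.capture('side');crop(im,245,135,45,55,12,'pics/s38.png')
im=vision.capture('top');crop(im,175,130,80,65,10,'pics/t38.png')
H=np.array([.609,.0636,.0873]);a=axis(np.radians(25))
for q in(0,.004,.032): print(q,proj('top',H+q*a),proj('side',H+q*a))
E
```

```text
time_s: 20.4
tcp_pos: [0.4763, -0.166, 0.1739]
eef_rot: [98.8, 88.3, -152.7]
contact_force: [0.2, -0.0, 0.3]
gripper_width: 0.0478
[ 0.47633954 -0.16602047  0.17385257] [  98.78963811   88.34016545 -152.6664884 ]
0 [237.16075238 174.26891993] [260.9717998  180.96255223]
0.004 [237.22181397 174.62758282] [260.64797638 180.0083625 ]
0.032 [237.65964573 177.19954201] [258.33782266 173.20217614]
```

View pics/s38.png

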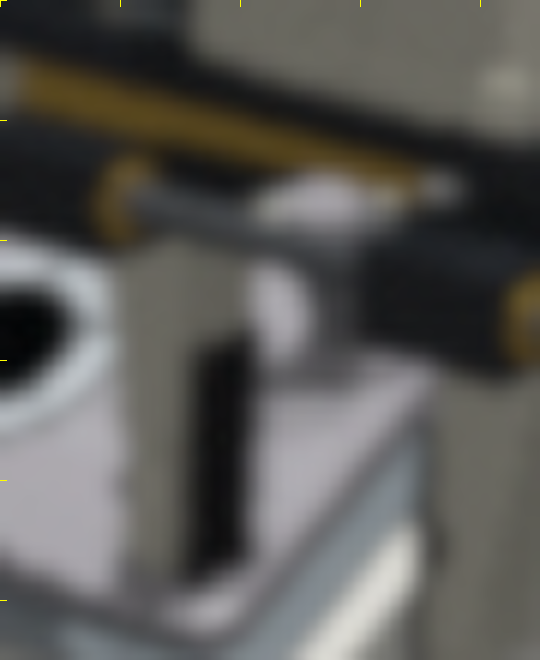

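View pics/t38.png

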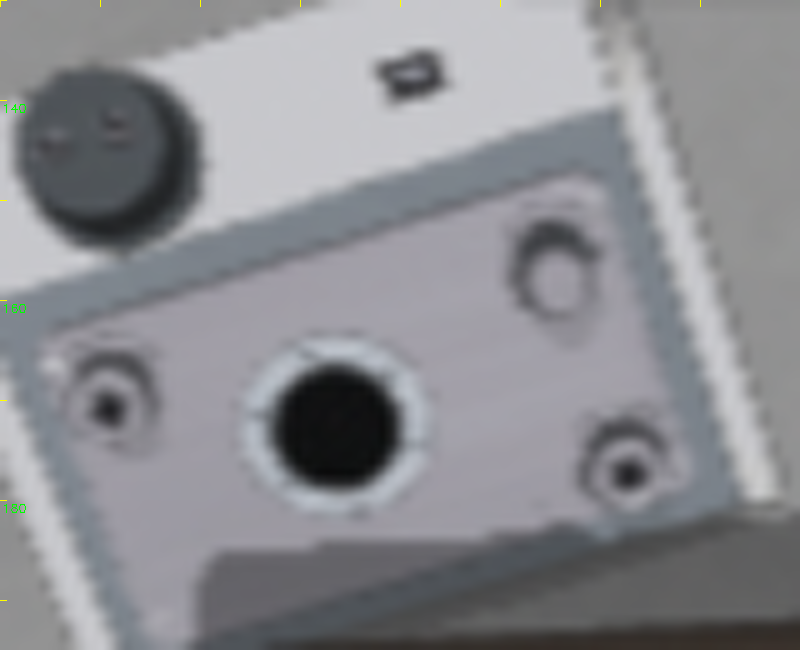

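```bash
python3 -m handwheel '[[[0.71,0.96,0.3,0],[0.71,0.96,0,0],[0.71,0.96,0,0],[0.71,0.96,0,0],[0.71,0.96,0,0],[0.71,0.96,0,0],[0.2,0.3,0,0],[0,0,0,0]]]' 48 15
python3 - <<'E'
from h import *
s=readout.get_state();print(s['tcp_pos'],s['contact_force'],s['eef_rot'],s['gripper_width'])
E
```

```text
time_s: 21.3
tcp_pos: [0.6621, 0.0965, 0.182]
eef_rot: [100.0, 88.2, -151.1]
contact_force: [-0.1, -1.4, 0.3]
gripper_width: 0.0475
[0.66211894 0.09652488 0.18203581] [-0.11649598 -1.44222915  0.31970481] [ 100.00779786   88.22166673 -151.11168247] 0.047509115036012226
```

```bash
python3 -m handwheel '[[[0,-0.34,-0.3,0],[0,0,-0.3,0],[0,0,0,0],[0,0,0,0]]]' 48 15
python3 - <<'E'
from h import *
s=readout.get_state();print(s['tcp_pos'],s['contact_force'],s['eef_rot'],s['gripper_width'])
im=vision.capture('side');crop(im,230,100,70,75,10,'pics/s39.png')
E
```

```text
time_s: 21.7
tcp_pos: [0.6601, 0.082, 0.1546]
eef_rot: [99.2, 88.0, -151.9]
contact_force: [0.1, -2.0, 1.5]
gripper_width: 0.0476
[0.66009226 0.08204709 0.15462321] [ 0.10448122 -2.00217401  1.47240078] [  99.18605853   88.03168749 -151.87698098] 0.04762543250892577
```

View pics/s39.png

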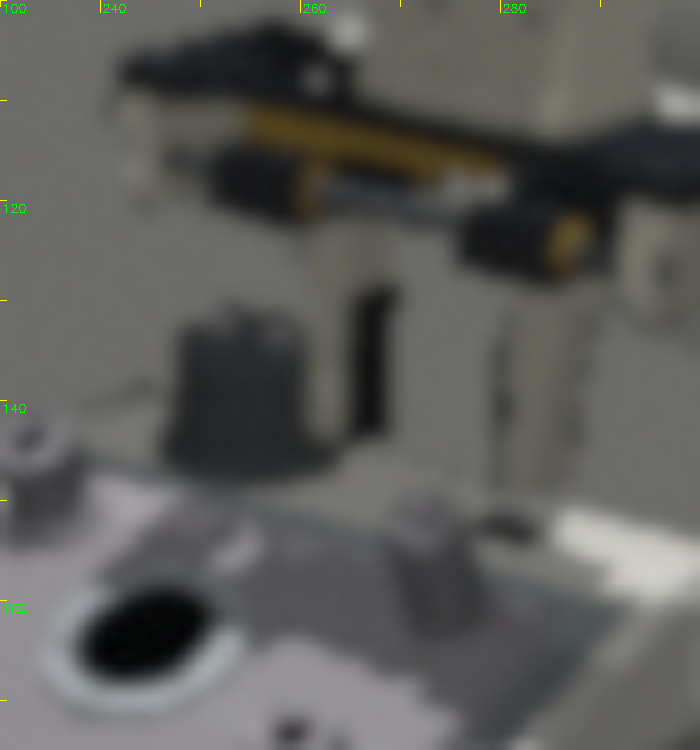

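```bash
python3 -m handwheel '[[[0,0,-0.3,0],[0,0,-0.3,0],[0,0,-0.3,0],[0,0,-0.2,0],[0,0,0,0]]]' 48 15
python3 - <<'E'
from h import *
s=readout.get_state();print(s['tcp_pos'],s['contact_force'],s['eef_rot'],s['gripper_width'])
im=vision.capture('side');crop(im,230,110,70,75,10,'pics/s40.png')
E
```

```text
time_s: 22.25
tcp_pos: [0.6596, 0.0811, 0.1075]
eef_rot: [98.7, 88.1, -152.5]
contact_force: [-0.0, 0.5, 0.2]
gripper_width: 0.0479
[0.65958644 0.08110716 0.1075412 ] [-0.01717593  0.50771346  0.17880538] [  98.67770963   88.10270967 -152.48093984] 0.04785551511476382
```

View pics/s40.png

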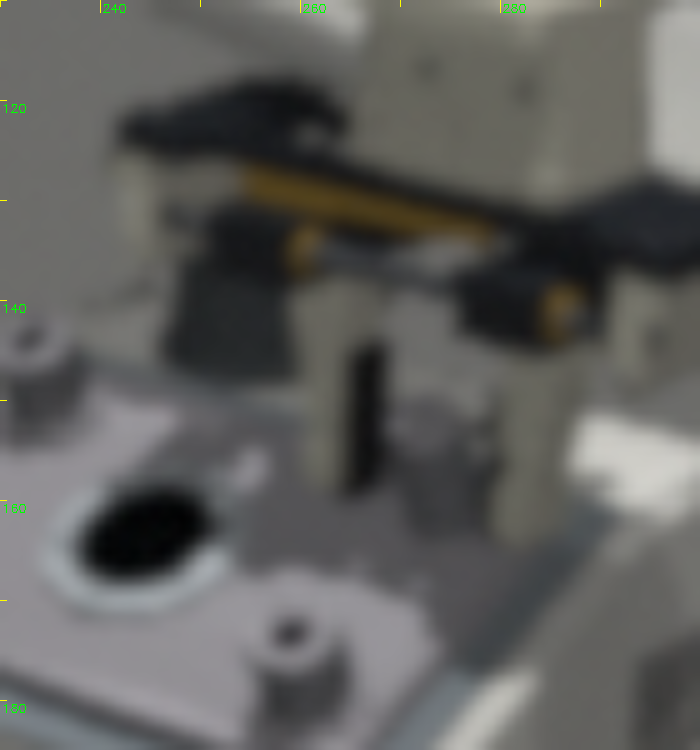

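```bash
python3 -m handwheel '[[[0,0,0,0],[0,0,0,0],[0,0,0,0],[0,0,0,0]]]' 10 25; python3 -m handwheel '[[[-0.12,-0.04,0.27,0],[-0.12,-0.04,0.27,0],[-0.12,-0.04,0.27,0],[0,0,0,0]]]'
python3 - <<'E'
from h import *
s=readout.get_state();print(s['tcp_pos'],s['contact_force'],s['eef_rot'],s['gripper_width'])
im=vision.capture('side');crop(im,230,100,70,75,10,'pics/s41.png')
E
```

```text
time_s: 22.7
tcp_pos: [0.6604, 0.0827, 0.1095]
eef_rot: [96.9, 88.3, -154.2]
contact_force: [-2.5, 4.8, -1.5]
gripper_width: 0.0231
time_s: 23.1
tcp_pos: [0.6453, 0.078, 0.1451]
eef_rot: [97.1, 88.4, -154.0]
contact_force: [1.0, -1.0, -0.8]
gripper_width: 0.0232
[0.64527172 0.07802755 0.14506691] [ 0.97109705 -0.96766535 -0.77486922] [  97.07935375   88.35238681 -154.01752305] 0.023212123142803548
```

View pics/s41.png

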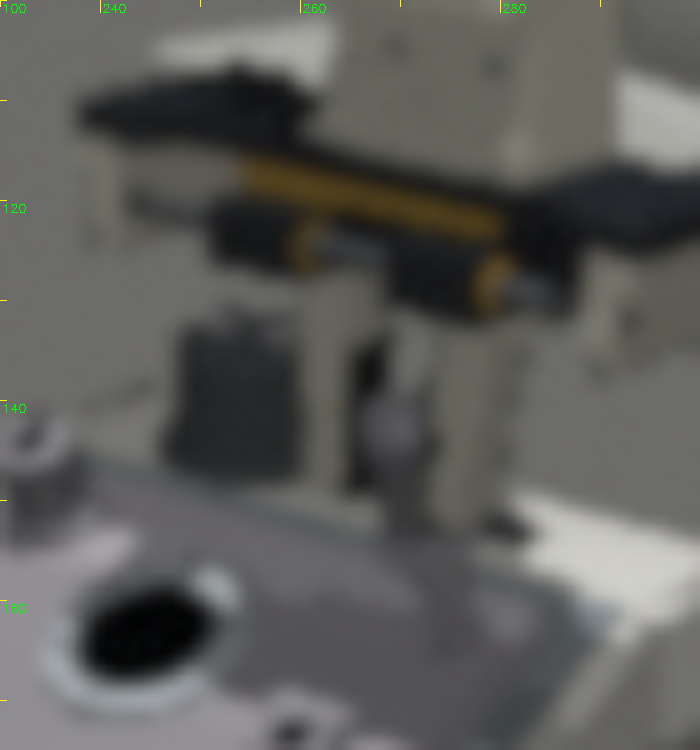

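Pin is drawing out. Continue.

```bash
python3 -m handwheel '[[[-0.12,-0.04,0.27,0],[-0.12,-0.04,0.27,0],[-0.12,-0.04,0.27,0],[-0.12,-0.04,0.4,0],[0,0,0.4,0],[0,0,0,0],[0,0,0,0]]]' 10 25
python3 - <<'E'
from h import *
s=readout.get_state();print(s['tcp_pos'],s['contact_force'],s['eef_rot'],s['gripper_width'])
im=vision.capture('side');crop(im,230,90,70,75,10,'pics/s42.png')
E
```

```text
time_s: 23.85
tcp_pos: [0.6228, 0.0702, 0.214]
eef_rot: [96.1, 88.3, -155.0]
contact_force: [0.1, -0.5, -1.7]
gripper_width: 0.0232
[0.62283491 0.07019085 0.21399754] [ 0.05247639 -0.45666148 -1.65066517] [  96.13882209   88.30926395 -155.01440513] 0.02319616950638241
```

View pics/s42.png

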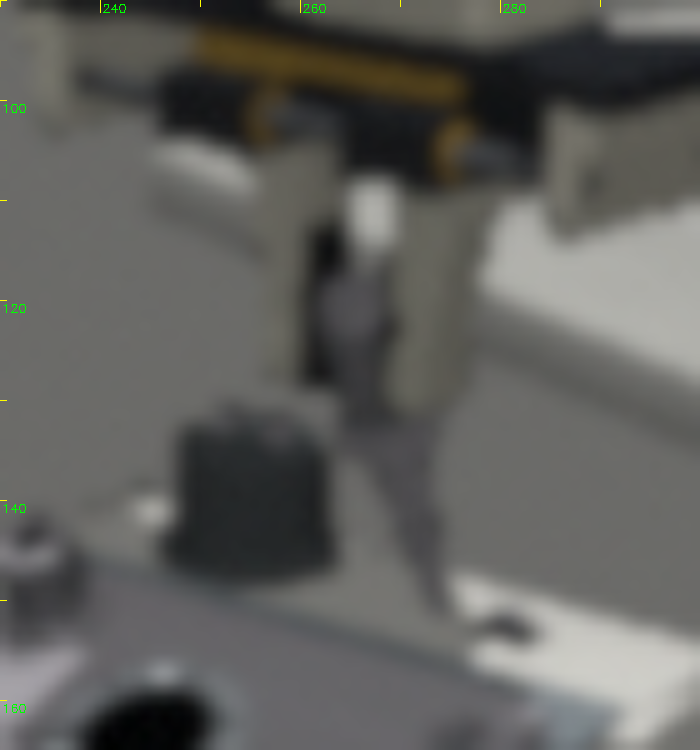

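Run:
```python
from h import *
s=readout.get_state()['tcp_pos'];print(s)
G=s+[.0016,0,.044]; sh=G-.035*axis(.44)
v,f=pinfit(sh,[('side',-.07,(274,150.7)),('side',.046,(264.9,121.3))])
tip=v[:3]-.07*axis(v[3])
print(v,np.degrees(v[3]),f.round(2),'tip',tip,'tip-s',tip-s,'sh-s',v[:3]-s)
```

```text
[0.62302538 0.07014278 0.21411685]
[0.63852967 0.07523398 0.22297491 0.47843789] 27.412471569817402 [ 0.45  0.33 -0.4  -0.39 -0.02  0.04 -0.35] tip [0.6691273  0.08535318 0.16083484] tip-s [ 0.04610192  0.0152104  -0.05328201] sh-s [0.0155043  0.0050912  0.00885806]
```

```bash
python3 -m handwheel '[[[-0.86,-0.8,0,0],[-0.86,-0.8,0,0],[-0.86,-0.8,0,0],[-0.86,-0.8,0,0],[-0.86,-0.8,0,0],[-0.86,-0.8,0,0],[-0.6,-0.6,0,0],[0,0,0,0]]]' 10 20
python3 - <<'E'
from h import *
s=readout.get_state();print(s['tcp_pos'],s['contact_force'],s['eef_rot'],s['gripper_width'])
im=vision.capture('top');crop(im,175,130,80,65,10,'pics/t43.png')
E
```

```text
time_s: 24.7
tcp_pos: [0.3794, -0.1513, 0.205]
eef_rot: [92.6, 87.7, -158.5]
contact_force: [0.8, -0.7, -1.3]
gripper_width: 0.0234
[ 0.37937923 -0.15133615  0.20496041] [ 0.7562108  -0.73854511 -1.26227228] [  92.5520111    87.66805431 -158.45532234] 0.023397785949966454
```

View pics/t43.png

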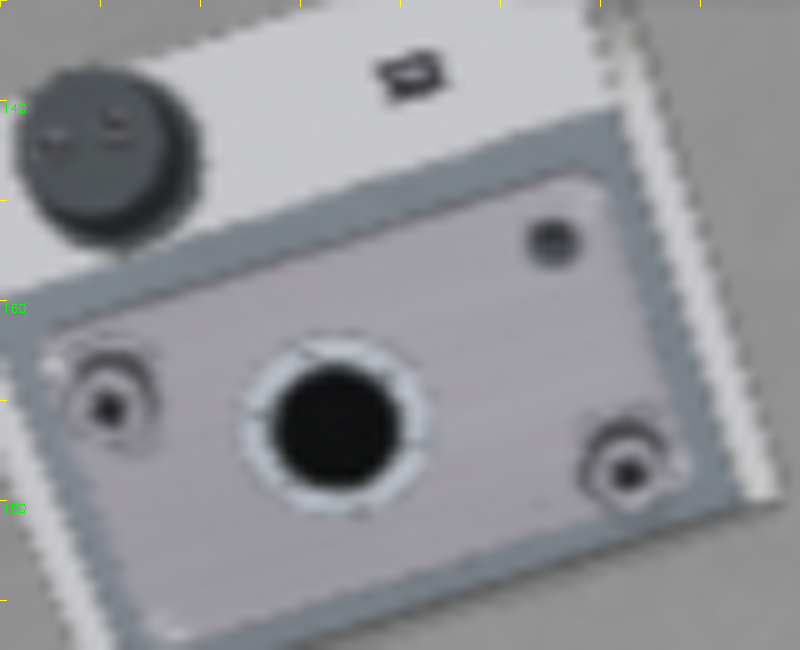

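```bash
python3 -m handwheel '[[[0.08,-0.09,-0.3,0],[0,0,-0.3,0],[0,0,-0.2,0],[0,0,0,0],[0,0,0,0]]]' 10 20
python3 - <<'E'
from h import *
s=readout.get_state();print(s['tcp_pos'],s['contact_force'],s['eef_rot'],s['gripper_width'])
im=vision.capture('side');crop(im,205,160,80,80,10,'pics/s44.png')
t=s['tcp_pos']+np.array([.0461,.0152,-.0533]);print('tip',t,proj('side',t),'hole',proj('side',[.426,-.1405,.095]))
E
```

```text
time_s: 25.25
tcp_pos: [0.3858, -0.1533, 0.1711]
eef_rot: [92.8, 87.7, -158.1]
contact_force: [-0.5, 1.0, -1.0]
gripper_width: 0.0236
[ 0.38577091 -0.1532595   0.17108411] [-0.47006728  1.01069692 -1.02587607] [  92.82449884   87.67317853 -158.14947909] 0.023649147822741523
tip [ 0.43187091 -0.1380595   0.11778411] [246.79333182 217.61127599] hole [245.09950965 227.33909183]
```

View pics/s44.png

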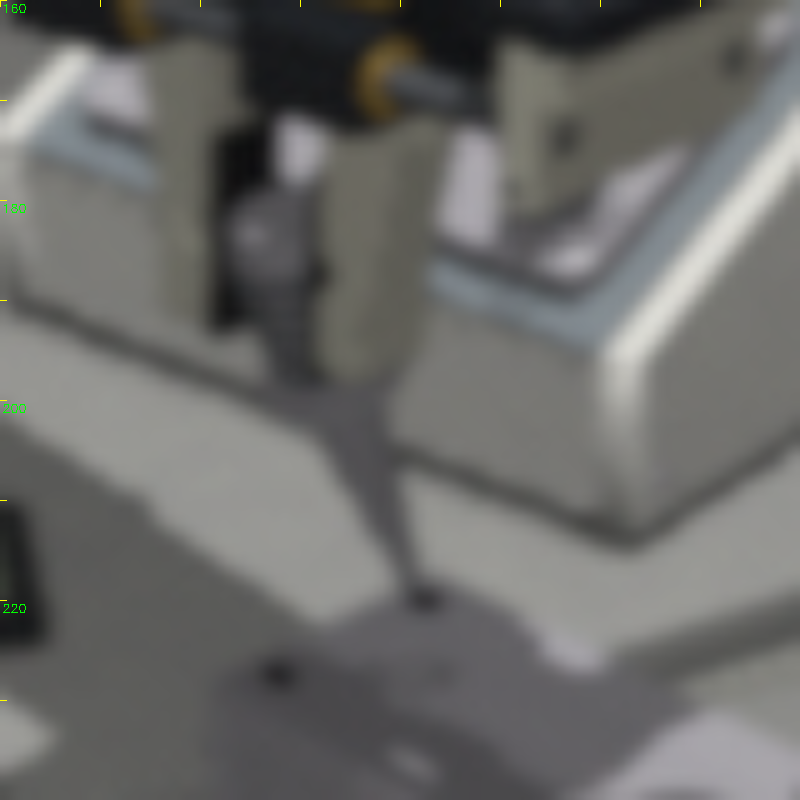

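Run:
```python
from h import *
im=vision.capture('side')[205:245,225:275].astype(float)
im=np.clip((im-60)*3,0,255).astype(np.uint8)
im=cv2.resize(im,None,fx=14,fy=14,interpolation=cv2.INTER_CUBIC);cv2.imwrite('pics/s45.png',im)
im=vision.capture('top');crop(im,255,190,80,65,10,'pics/t45.png')
```

```text
(no output)
```

View pics/s45.png

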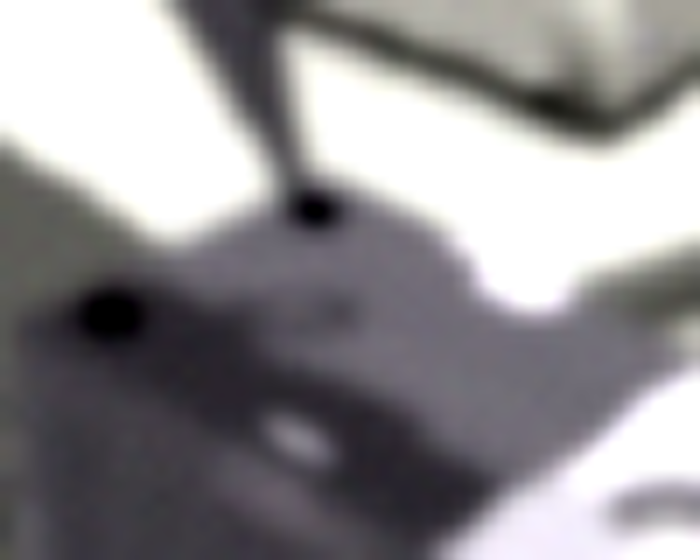

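View pics/t45.png

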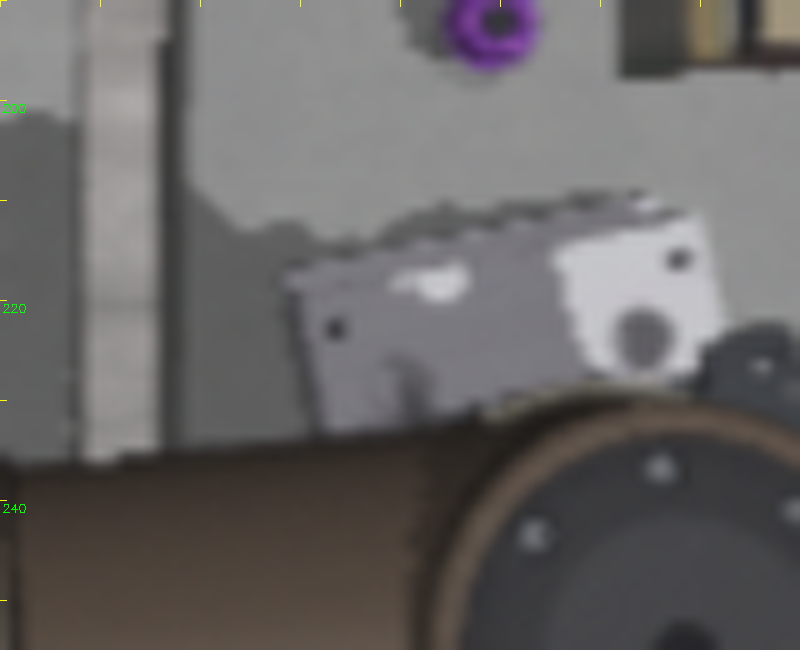

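```bash
python3 -m handwheel '[[[-0.08,-0.04,-0.28,0],[0,0,-0.28,0],[0,0,-0.24,0],[0,0,0,0]]]' 10 15
python3 - <<'E'
from h import *
s=readout.get_state();print(s['tcp_pos'],s['contact_force'],s['eef_rot'],s['gripper_width'])
im=vision.capture('side');crop(im,205,170,80,75,10,'pics/s46.png')
t=s['tcp_pos']+np.array([.0461,.0152,-.0533]);print('tip',t)
E
```

```text
time_s: 25.8
tcp_pos: [0.383, -0.1548, 0.1373]
eef_rot: [93.8, 87.9, -157.1]
contact_force: [0.2, 1.9, -0.4]
gripper_width: 0.0238
[ 0.38302821 -0.15475947  0.13729757] [ 0.16701541  1.94680308 -0.35787134] [  93.83685963   87.88576858 -157.1446358 ] 0.02378892733937309
tip [ 0.42912821 -0.13955947  0.08399757]
```

View pics/s46.png

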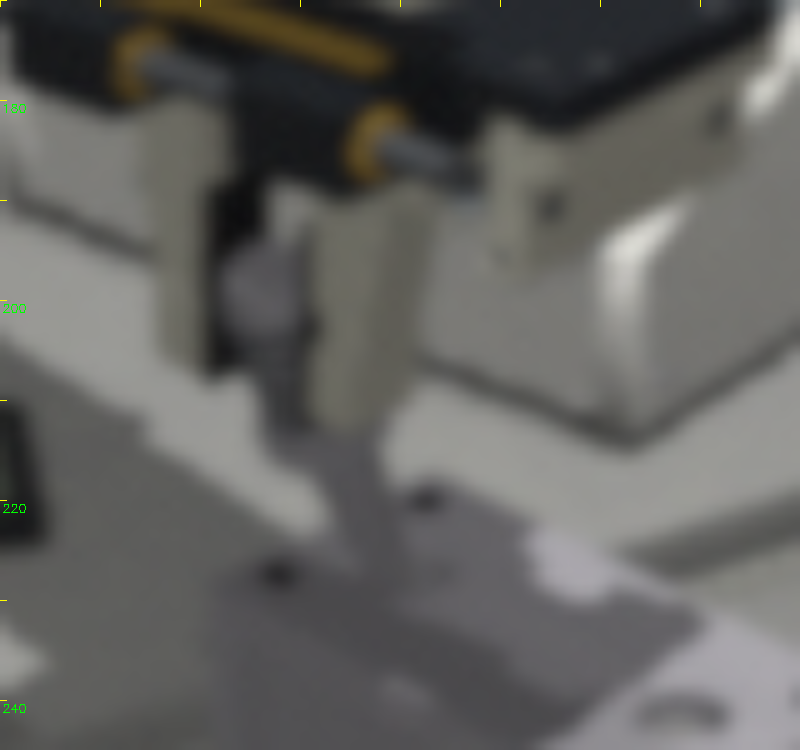

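```bash
python3 -m handwheel '[[[0.22,0.07,0.08,0],[0.22,0.07,0.07,0],[0.22,0.07,0.06,0],[0,0,0,0],[0.18,0.06,0.03,0],[0.18,0.06,0.02,0],[0,0,0,0]]]' 10 9
python3 - <<'E'
from h import *
s=readout.get_state();print(s['tcp_pos'],s['contact_force'],s['eef_rot'],s['gripper_width'])
print('x y rel hole',(s['tcp_pos']-[.4267,-.1401,0])@XP,(s['tcp_pos']-[.4267,-.1401,0])@YP)
im=vision.capture('side');crop(im,215,160,80,75,10,'pics/s47.png')
E
```

```text
time_s: 26.55
tcp_pos: [0.4273, -0.1406, 0.1497]
eef_rot: [94.0, 87.8, -157.0]
contact_force: [-0.8, 0.5, 0.3]
gripper_width: 0.0237
[ 0.42732348 -0.14060063  0.1497304 ] [-0.83139272  0.49038576  0.28144213] [  94.0049395    87.76496449 -156.95591951] 0.023658271098095693
x y rel hole 0.00043475506755995903 -0.0006710784944135296
```

View pics/s47.png

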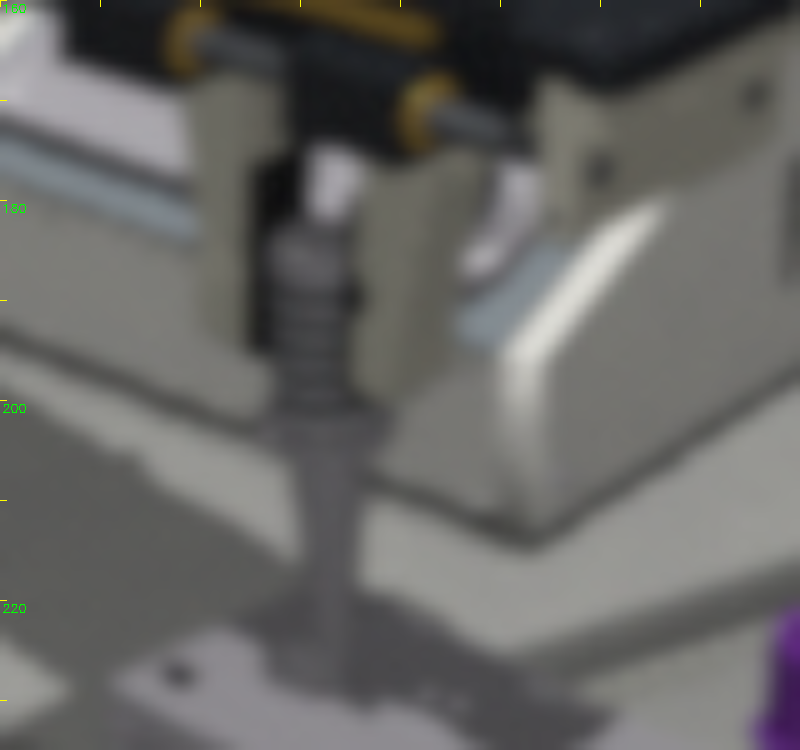

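```bash
python3 -m handwheel '[[[0.05,0.02,-0.2,0],[0,0,-0.2,0],[0,0,-0.2,0],[0,0,-0.2,0],[0,0,0,0]]]' 10 8
python3 - <<'E'
from h import *
s=readout.get_state();print(s['tcp_pos'],s['contact_force'],s['eef_rot'],s['gripper_width'])
print('x y rel hole',(s['tcp_pos']-[.4267,-.1401,0])@XP,(s['tcp_pos']-[.4267,-.1401,0])@YP)
im=vision.capture('side');crop(im,215,170,80,75,10,'pics/s48.png')
E
```

```text
time_s: 27.1
tcp_pos: [0.4276, -0.1399, 0.1141]
eef_rot: [92.6, 87.7, -158.4]
contact_force: [0.0, -0.0, -1.4]
gripper_width: 0.024
[ 0.42756496 -0.13989954  0.11406237] [ 0.02183519 -0.00650584 -1.35896339] [  92.62925018   87.68768796 -158.36667114] 0.023965609058800682
x y rel hole 0.0008841543053751745 -8.126665246178527e-05
```

View pics/s48.png

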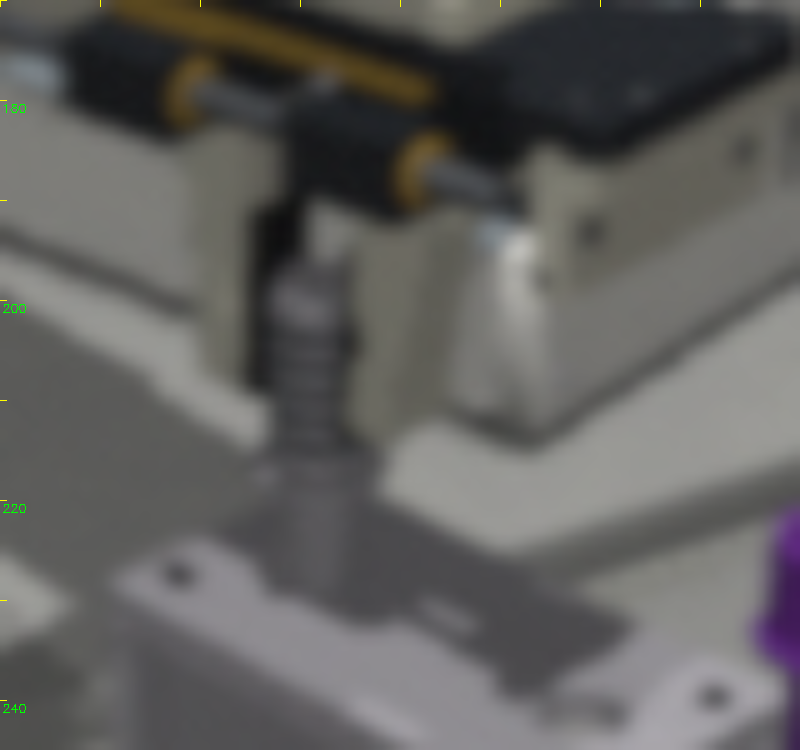

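Upright and sliding in freely. Lower the rest.

```bash
python3 -m handwheel '[[[0,0,-0.2,0],[0,0,-0.2,0],[0,0,-0.15,0],[0,0,0,0]]]' 10 8
python3 - <<'E'
from h import *
s=readout.get_state();print(s['tcp_pos'],s['contact_force'],s['eef_rot'],s['gripper_width'])
im=vision.capture('side');crop(im,215,170,80,75,10,'pics/s49.png')
E
```

```text
time_s: 27.55
tcp_pos: [0.4278, -0.1394, 0.0909]
eef_rot: [92.0, 87.8, -159.0]
contact_force: [-0.9, 1.1, -2.0]
gripper_width: 0.024
[ 0.42784957 -0.13935186  0.09091378] [-0.93103037  1.09619948 -1.95515817] [  91.97344744   87.75860251 -159.03166556] 0.02401166246292142
```

View pics/s49.png

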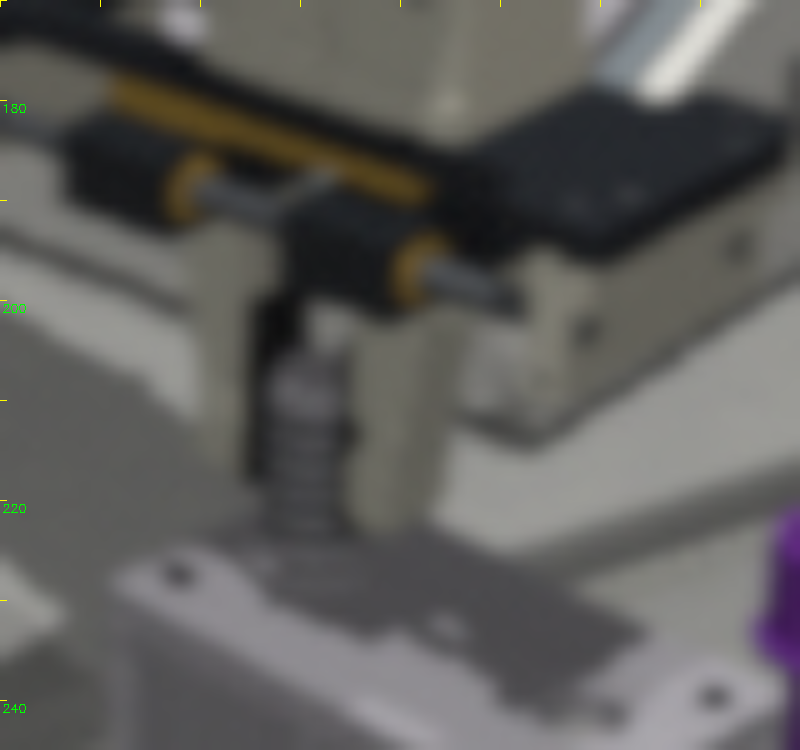

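```bash
python3 -m handwheel '[[[0,0,-0.05,0],[0,0,0,0],[0,0,0,0],[0,0,0,0],[0,0,0,0]]]' 50 8; python3 -m handwheel '[[[0,0,0.3,0],[0,0,0.5,0],[0,0,0.7,0],[0,0,0.8,0],[-0.8,-0.3,0.3,0],[-1,-0.3,0,0],[-1,-0.3,0,0],[0,0,0,0]]]';  python3 - <<'E'
from h import *
s=readout.get_state();print(s['tcp_pos'],s['contact_force'],s['eef_rot'],s['gripper_width'])
im=vision.capture('side');crop(im,215,190,70,60,11,'pics/s50.png')
im=vision.capture('top');crop(im,160,120,200,140,4,'pics/t50.png')
a=np.array([.426,-.1405,.095])
for q in(.004,.054): print(proj('side',a+[0,0,q]),proj('top',a+[0,0,q]))
E
```

```text
time_s: 28.1
tcp_pos: [0.4308, -0.14, 0.0907]
eef_rot: [97.0, 88.0, -153.9]
contact_force: [-0.3, -0.4, 0.5]
gripper_width: 0.0496
time_s: 28.9
tcp_pos: [0.3158, -0.1772, 0.1993]
eef_rot: [100.2, 88.0, -150.7]
contact_force: [1.5, 0.1, 0.6]
gripper_width: 0.05
[ 0.31582701 -0.17719215  0.19926494] [1.47449692 0.06269383 0.58135137] [ 100.15820247   88.03925241 -150.69765767] 0.050002287505617395
[245.11466826 225.84445421] [295.29670713 228.62531925]
[245.31322274 206.64837684] [296.61539933 229.41177185]
```

View pics/s50.png

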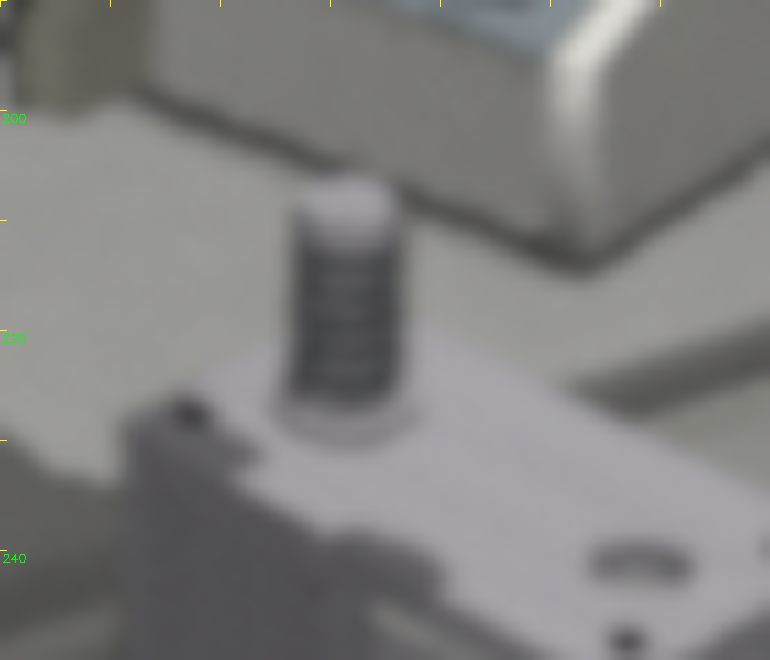

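View pics/t50.png

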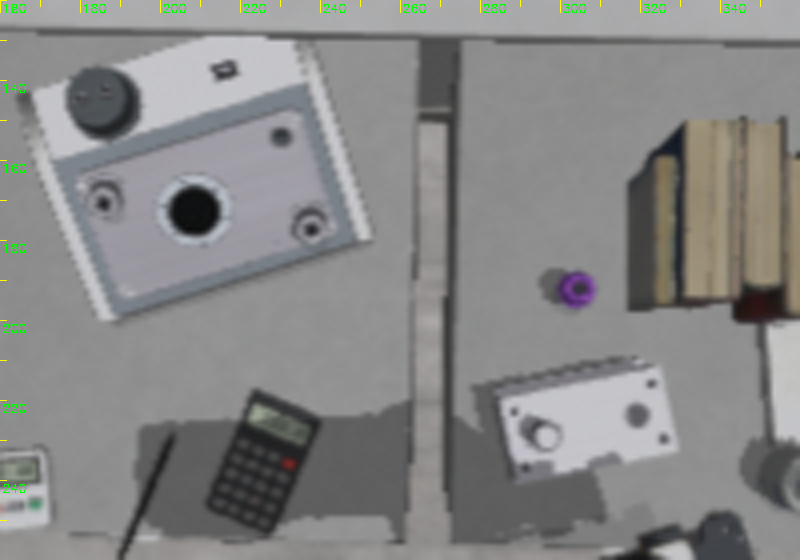

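```bash
python3 -m handwheel '[[[0,0,0,0],[0,0,0,0],[0,0,0,0]]]'; python3 -c "
from plant import close_job
print(close_job())"
```

```text
time_s: 29.3
tcp_pos: [0.3214, -0.1765, 0.1997]
eef_rot: [102.5, 88.1, -148.3]
contact_force: [0.4, 0.2, 0.2]
gripper_width: 0.0498
the job is handed in; nothing more can be done
None
```

The job is done and handed in at 29.3 s. `close_job()` gives no verdict, so the result rests on my own picture checks.

**What I did**
- I tilted the pin in the grip against the stand hole's rim and pushed it home in the upper right hole, which brought the cover into line.
- With the pin in place, I fitted the bolt the same way.
- I then drew the pin, brought it upright in its original stand hole, lowered it, released it and moved the arm clear.

**Last checks**
- **Cover:** both its holes were within about 0.5 px of their lined-up positions in the top picture, after starting about 0.028 rad out.
- **Bolt:** with the pin still home, its socket was within about 0.2 px of the seated position in the top picture. In the side picture it was off by about 1 px (about 2 mm), which I put down to play in the hole. The last, coarser top picture showed the same position.
- **Pin:** it stands upright with its collar on the top plate, matching its starting picture to within about 0.5 px.
- **Bystanders:** the calculator showed no sign of having moved in the last picture. The timer and bottle were only partly in it, so I did not check them fully. The arm's path kept away from all three.

**What disagreed**
- The fingertips in the side picture sat 19–26 mm higher than the reported tool position. I went by the picture, and the fingers passed the height of the stand plate without contact, which bore it out.
- The tool also drifted about 2° from vertical. The parts still seated with contact forces of only a few newtons wherever I read them.

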